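Turn a loaf cake out of its tin with a hinged turn-over book

ROBOT

A 7-joint arm with a two-finger parallel gripper is mounted at the origin on a cart in front of the work surface, level with it; the furniture and walls round the work are solid. World frame = base frame: x ahead of the robot, y to its left, z up, the work surface at z = 0. Lengths are in m, angles in rad, forces in N, time in s.
With the tool pointing down it reaches from about 0.4 to 0.85 m from the base axis. Payload 4.4 kg.
Tool frame: the origin (TCP) lies where the fingers leave the gripper's body, on its centre line; the fingertips stand 97 mm ahead of it and the grasp point (between the pads) lies 78 mm ahead of it (robot.grip_depth is the distance from the TCP to the grasp point, in m); z points along the fingers, x is the direction in which the jaws open and shut, and the axes are right-handed (so a half turn about z gives the same grasp; the last joint's range is limited). The gripper opens to 94 mm and grips with 3 to 60 N. Pads are 16 mm wide; open, the fingers measure 119 mm over their backs; the gripper's body (75 mm by 177 mm) begins 78 mm behind the grasp point.
Start: joints at [-0.066, 0.628, 0.038, 1.517, -0.027, 0.996, -0.02], TCP at [0.65, 0, 0.303] pointing down, gripper open.
Joint ranges: [-3.06, 3.06], [-0.37, 2.12], [-1.25, 1.32], [0.18, 2.47], [-1.1, 4.24], [0.23, 1.98], [-2.94, 2.94]. Speed limits (rad/s): [2.57, 2.57, 3.14, 3.14, 3.14, 3.14, 3.14].

INTERFACE

Orientations are given as a 3x3 rotation matrix whose columns are the frame's x, y, z axes.
In Python, from workcell import robot, read_camera, get_calibration gives the robot as it stands.
- The arm moves only by the tool jog_arm, never from a script. Its argument "moves" is a list of rows, each an object of numbers: "fingers": the opening, from 0 (shut) to 1 (fully open); "dx", "dy", "dz": the shift along the world's x, y, z in m; "rx", "ry", "rz": the turn, a rotation vector about the world's x, y, z in rad. In form: [{"fingers": .., "dx": .., "dy": .., "dz": .., "rx": .., "ry": .., "rz": ..}, ...]. A call has 1 to 20 rows; each row is the pose to reach, as a shift and turn from the pose measured when the call began; what a row does not reach only later rows make up. A row lasts 1/8 s, in which the tool goes at most 62.5 mm and 10.7 degrees, less where a joint would pass 70% of its speed; a pose out of reach is approached as far as the arm can. A call with a gripper value outside its range is refused whole. The fingers move at their own pace and stop on an object; "squeeze" is the grip in N (left out, the last holds). Time passes only in rows, so rows that repeat a pose let the fingers close. It gives the time, the measured TCP pose, the force and the opening at its end, in the units of the state.
- robot.observe(): the state, without advancing time (a new reading comes with each control period).
- read_camera(name): name is "scene" or "side" or "wrist"; returns the picture (384x512x3 uint8, red, green, blue); there is no depth.
- get_calibration(name): a dict with "fx", "fy", "cx", "cy" (pixels), "position" and "attitude" of the camera in the world. Camera axes: x right, y down, z forward; pixel columns grow to the right and rows downward; lengths in m; the calibration is good to about 2 mm. A picture is of the moment at which its call begins: read the wrist's pose just before it. get_calibration takes no time and is no camera call; for the wrist camera it gives the pose at the moment of the call.
- robot.job_done(): hands the job in, once; it reports no verdict.
The state is a dict: "clock": time; "joints": joint angles; "qvel": joint speeds; "tau": joint torques, N m; "tcp_pos": TCP position; "ee_rot": TCP orientation; "ft_force": force on the tool from outside, world axes, zero at the start; "torque": the same for the moment, N m; "width": finger opening in m.
Only numpy, scipy, OpenCV 4.12 (cv2) and the standard library are available. Lean on these libraries where they do the work, as an engineer would, in place of code of your own. Each camera call takes 0.05 s, during which the arm holds its last target.

TASK

Turn the loaf cake out of its tin with the hinged turn-over book: stand the full tin, mouth up, in the nest of the near leaf, close the far leaf right down over it so that the catch snaps, swing the closed pair over until it lies fully down on the far side, then swing the near leaf back so that the book lies open. Lift the empty tin off and stand it mouth down in the cream tray, leaving the cake bottom up on the far leaf. Do not touch the cake with the fingers, do not let a leaf slam, and leave everything else where it stands.

Things in the scene. Friction and masses are not known exactly. Their poses are not given: they have to be found in the camera images.
- tin_mid (a point): middle (half-way up, on the centre line) of the dark steel loaf tin with the cake in it: 90 x 50 mm at the mouth, 87 x 47 mm at the flat base, 40 mm high, walls 2.5 mm; 0.2 kg with the cake. x = along it, y = across (grasp the long sides, 47 to 50 mm apart), z = from base to mouth. Starts mouth up on the floor of the cream tray at any yaw. The other tin is empty and mouth down
- loaf_mid (a point): middle (half-way up) of the brown loaf cake in that tin: 80 x 40 mm, 35 mm high, flat base, low crown with a flat middle; z = from base to crown. It lies loose in the tin with 1 to 2 mm play, its base on the tin's floor, its crown 2.5 mm below the mouth; 0.09 kg
- book_hinge (a point): middle of the hinge pin of the turn-over book, a metal fixture fixed on the table, 62 mm above it. x = along the pin, to the left seen from the robot; y = to the near leaf; z up. Both leaves (steel plates 136 mm along the pin, 14 to 100 mm from it, 5 mm thick) turn about this axis. Open leaves lie level, upper face 41 mm above the table; closed they are 42 mm apart. Base plate 166 x 206 mm
- near_leaf (a joint): angle of the near leaf: 0 = open, level on the robot's side; 3.1416 = swung right over, upside down on the far side. It turns freely and falls by its own weight (0.3 kg) when let go. With the far leaf caught on it, it carries that leaf along
- far_leaf (a joint): angle of the far leaf: 0 = open, level on the far side (the turn-out plate); 3.1416 = swung over towards the robot, upside down on top of the near leaf. Same weight as the near leaf. In the last 0.2 rad of closing it pushes past the sprung catch (about 4 N at the bar)
- catch (a joint): angle of the sprung hook at the free edge of the near leaf, 50 mm along the hinge's x from its middle, its tip 46 mm above the pin while that leaf lies open: 0 = sprung in, 0.1 and more = pushed out. It snaps over the far leaf's edge on closing and holds the pair together. A block under the far leaf pushes it open when the pair lies fully down on the far side; the near leaf then lifts off alone
- near_bar (a point): middle of the near leaf's handle: a round black sleeve 13 mm thick, 46 mm long, parallel to the hinge pin, that turns freely on its pin, 100 mm from the hinge axis and 111 mm along the hinge's -x from its middle (so off the right end of the leaf, 43 mm clear of it). It is at the hinge's height when the leaf is level on either side. x = along the hinge
- far_bar (a point): the same for the far leaf, 100 mm from the hinge axis, 111 mm along the hinge's +x from its middle (off the left end of the leaf)
- nest (a point): middle of the nest on the upper face of the near leaf, 62 mm from the hinge axis: the middle of the tin's base comes to lie here, its length along the hinge (either way round). Steel tabs 10 mm high with flared lips 9 mm higher hold the tin's base at its ends and near its corners, 2 mm play each side; the middle 50 mm of the long sides is free for fingers. x = along the hinge, z = out of the face
- turnout (a point): the middle of the turn-out plate, on the upper face of the far leaf, 62 mm from the hinge axis; x = along the hinge, z = out of the leaf's face. The tin stands here mouth down after the turn
- tray_floor (a point): the middle of the floor of the cream plastic tray, 7.5 mm above the table; the floor is 500 mm in x by 340 mm in y, the walls 20 mm thick and 85 mm high above the table. The tray is fixed
- spare_tin_mid (a point): the middle (half-way up) of the other tin of the same size, empty, mouth down in the cream tray; leave alone
- ring_cake_a: a ring cake with dark chips, about 82 mm across and 34 mm high, in the cream tray, origin at its underside; leave alone
- ring_cake_b: a plain ring cake, about 84 mm across and 33 mm high, in the cream tray, origin at its underside; leave alone
- spray_bottle: a spray bottle, 120 x 56 mm and 272 mm high, standing on the table behind the book, origin at its underside; leave alone
- timer: a white pocket timer 70 x 66 x 21 mm on the table to the right of the book, origin at its underside; leave alone
- tape_roll: a roll of paper tape lying flat, 103 mm across and 25 mm high, on the table behind the book, origin at its underside; leave alone

How it is judged:
On the way, in this order (a step that is already met when the one before it is completed fails the run):
1. the full tin stands mouth up in the nest of the open near leaf, let go (distance between tin_mid and nest below 0.0245 m and horizontal distance between tin_mid and nest below 0.005 m and angle between tin_mid's own z axis and vertical below 0.06 rad and value of joint near_leaf below 0.05 rad and value of joint far_leaf below 0.3 rad and contact force between the fingers and tin below 0.2 N), for 0.1 s.
2. the far leaf is closed right down over the tin (value of joint far_leaf above 3.115 rad and value of joint near_leaf below 0.05 rad and horizontal distance between tin_mid and nest below 0.006 m), for 0.1 s.
3. the closed pair lies fully over on the far side with tin and cake upside down in it (value of joint near_leaf above 3.115 rad and value of joint far_leaf below 0.03 rad and angle between tin_mid's own z axis and vertical above 3.05 rad and angle between loaf_mid's own z axis and vertical above 3 rad), for 0.1 s.
4. the near leaf is back on the near side, the tin still over the cake on the far leaf (value of joint near_leaf below 0.08 rad and value of joint far_leaf below 0.03 rad and angle between tin_mid's own z axis and vertical above 3.05 rad and horizontal distance between tin_mid and loaf_mid below 0.01 m), for 0.1 s.
At the end, for the whole second after the job is handed in: cake bottom up (within 0.14 rad), at rest flat on the far leaf, within 30 mm along and 22 mm across of the plate middle; both leaves open (near below 0.08 rad, far below 0.03 rad); empty tin mouth down (within 0.09 rad), level and at rest on the floor of the cream tray (angle between loaf_mid's own z axis and vertical above 3 rad and x of loaf_mid in the frame of turnout between -0.03 and 0.03 m and y of loaf_mid in the frame of turnout between -0.022 and 0.022 m and z of loaf_mid in the frame of turnout between 0.012 and 0.023 m and value of joint near_leaf below 0.08 rad and value of joint far_leaf below 0.03 rad and angle between tin_mid's own z axis and vertical above 3.05 rad and z of tin_mid in the frame of tray_floor between 0.014 and 0.025 m and x of tin_mid in the frame of tray_floor between -0.24 and 0.24 m and y of tin_mid in the frame of tray_floor between -0.16 and 0.16 m and linear speed of each of tin, loaf below 0.02 m/s); the robot touches nothing.
It fails at once if the fingers touch the cake (contact force between the fingers and loaf above 1 N).
It fails at once if a leaf swings faster than 8 rad/s (it was let slam) (velocity of joint any of near_leaf, far_leaf above 8 rad/s or velocity of joint any of near_leaf, far_leaf below -8 rad/s).
It fails at once if another thing is shifted by more than 30 mm or the bottle is knocked over (distance of any of spare_tin_mid, ring_cake_a, ring_cake_b, spray_bottle, timer, tape_roll from where it was at the start of the episode above 0.03 m or angle between spray_bottle's own z axis and vertical above 0.5 rad).
It also fails if it takes over 72 s, if anything falls off the work surface, if the arm or the gripper's body presses on something with over 40 N, if the wrist force passes 120 N, or if a joint passes its speed limit or range.

## Working session

There is one attempt and no reset: what is moved stays moved. The work goes in short steps, Python scripts to look and compute and a tool call to move; the robot and the scene stay as the last step left them, time stands still between calls to the robot, and variables do not carry over. Pictures are saved under pics/ and viewed, and the job is handed in when it is done.

Besides the shell and the picture viewer there is one more tool, called after "Emit:" as name(argument=value, ...) on one line, values as JSON. jog_arm: Moves the arm, as the interface text tells. Its arguments: {"type":"object","properties":{"moves":{"type":"array"},"squeeze":{"type":"number"}},"required":["moves"]}

```bash
ls; mkdir -p pics; python3 - <<'E'
from workcell import robot, read_camera, get_calibration
import cv2
s=robot.observe(); print(s['clock'],s['tcp_pos'],s['ee_rot'],s['width'],robot.grip_depth)
for n in ['scene','side','wrist']:
    c=get_calibration(n); print(n,c)
    im=read_camera(n); cv2.imwrite(f'pics/{n}0.png',im[:,:,::-1])
E
```

```text
pics
0.0 [6.49516954e-01 1.13629011e-05 3.01773404e-01] [[ 9.99998257e-01 -7.75852659e-06 -1.86690830e-03]
 [-7.83698801e-06 -9.99999999e-01 -4.20201515e-05]
 [-1.86690797e-03  4.20347092e-05 -9.99998256e-01]] 0.09381174711537275 0.0784
scene {'fx': 460.7951239267232, 'fy': 460.7951239267232, 'cx': 262.2767673620983, 'cy': 188.02313058058834, 'position': array([-0.07938436,  0.61250411,  1.29359216]), 'attitude': array([[-0.76712041, -0.48984497,  0.41421997],
       [-0.64144167,  0.59464764, -0.48471309],
       [-0.00888066, -0.63753125, -0.77037331]])}
side {'fx': 494.94799999535854, 'fy': 494.94799999535854, 'cx': 255.55524889030323, 'cy': 185.58136266952286, 'position': array([0.23431147, 1.0507976 , 1.22943656]), 'attitude': array([[-0.97173628, -0.1477595 ,  0.18410796],
       [-0.23543405,  0.66375475, -0.70992988],
       [-0.01730365, -0.7332099 , -0.67978219]])}
wrist {'fx': 309.8330932649542, 'fy': 309.8330932649542, 'cx': 253.71105570847888, 'cy': 192.10097605054779, 'position': array([0.6507542 , 0.07209911, 0.38341245]), 'attitude': array([[ 9.99999545e-01,  7.65813905e-04, -5.69573749e-04],
       [ 6.02791283e-04, -9.69477333e-01, -2.45180215e-01],
       [-7.39951256e-04,  2.45179760e-01, -9.69477353e-01]])}
```

View pics/scene0.png

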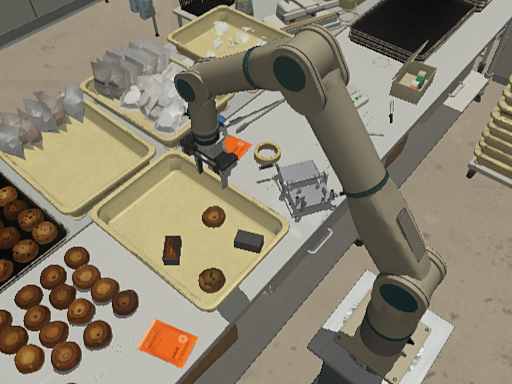

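View pics/side0.png

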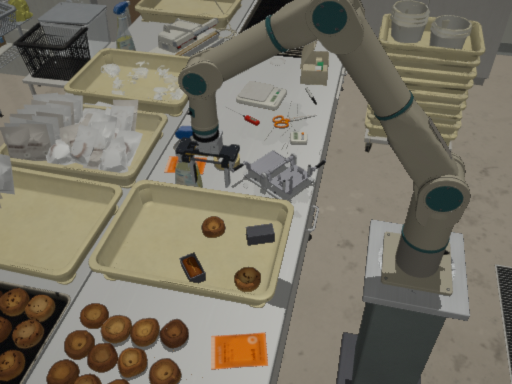

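View pics/wrist0.png

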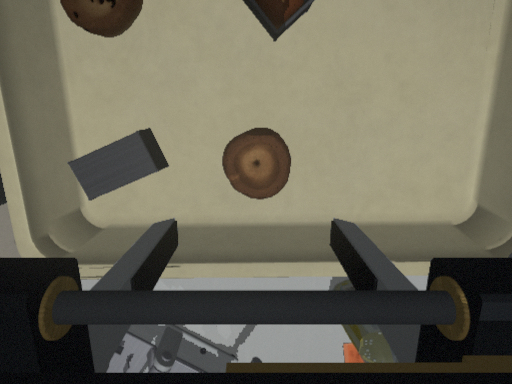

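```bash
cat > h.py <<'E'
import numpy as np, cv2
from workcell import robot, read_camera, get_calibration
def ray(c,u,v,z):
    d=c['attitude']@np.array([(u-c['cx'])/c['fx'],(v-c['cy'])/c['fy'],1.]); p=c['position']
    return p+d*(z-p[2])/d[2]
def proj(c,P):
    q=c['attitude'].T@(np.asarray(P,float)-c['position']); return np.array([c['fx']*q[0]/q[2]+c['cx'],c['fy']*q[1]/q[2]+c['cy']])
def tri(c1,p1,c2,p2):
    A=[];b=[]
    for c,(u,v) in((c1,p1),(c2,p2)):
        d=c['attitude']@np.array([(u-c['cx'])/c['fx'],(v-c['cy'])/c['fy'],1.]);d/=np.linalg.norm(d)
        M=np.eye(3)-np.outer(d,d);A.append(M);b.append(M@c['position'])
    x=np.linalg.lstsq(np.vstack(A),np.hstack(b),rcond=None)[0]
    return x
def crop(im,x0,y0,w,h,s,fn):
    cv2.imwrite(fn,cv2.resize(im[y0:y0+h,x0:x0+w,::-1],None,fx=s,fy=s,interpolation=cv2.INTER_CUBIC))
E
python3 - <<'E'
import cv2,h
a=cv2.imread('pics/scene0.png')[:,:,::-1];b=cv2.imread('pics/side0.png')[:,:,::-1]
h.crop(a,240,140,120,100,6,'pics/sc_book.png');h.crop(b,220,130,120,90,6,'pics/si_book.png')
h.crop(a,140,200,130,95,6,'pics/sc_tin.png');h.crop(b,170,200,120,95,6,'pics/si_tin.png')
E
```

```text
(no output)
```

View pics/sc_book.png

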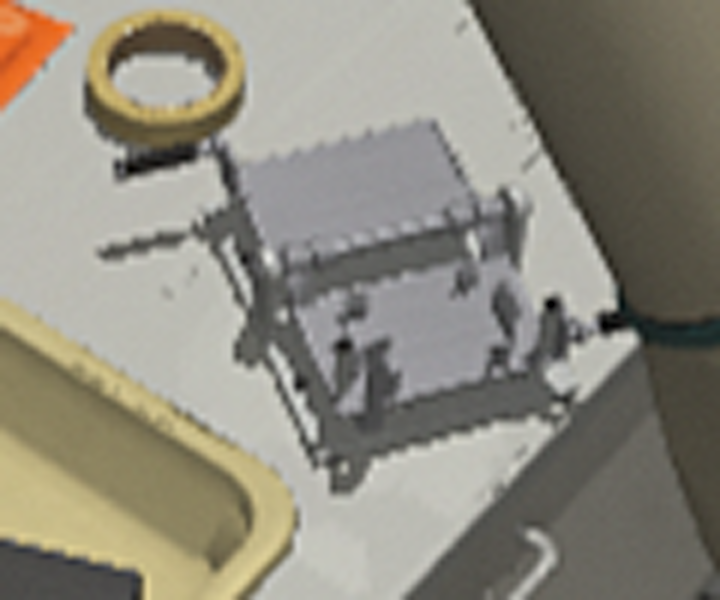

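View pics/si_book.png

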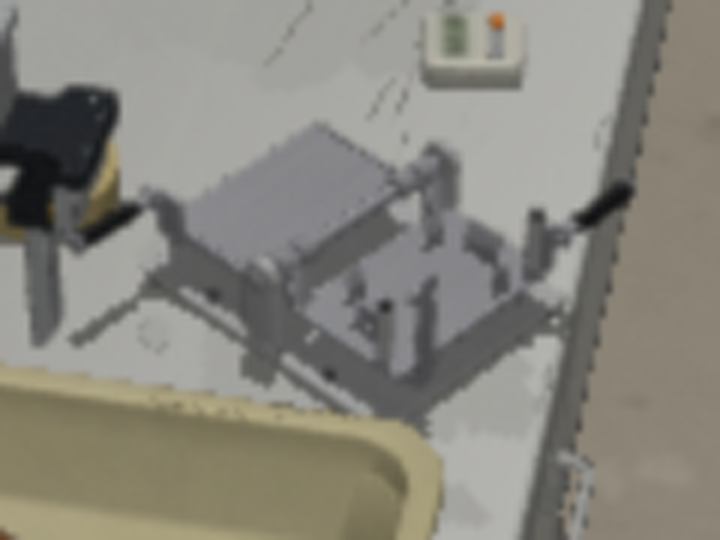

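View pics/sc_tin.png

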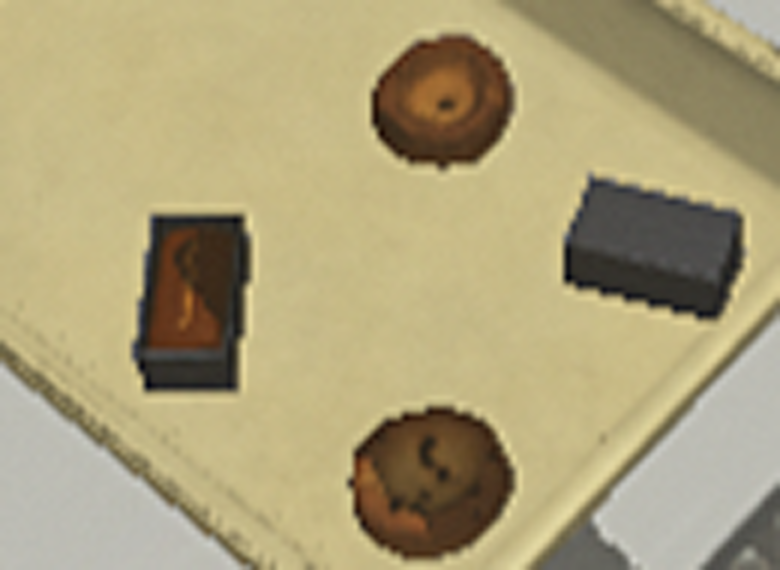

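View pics/si_tin.png

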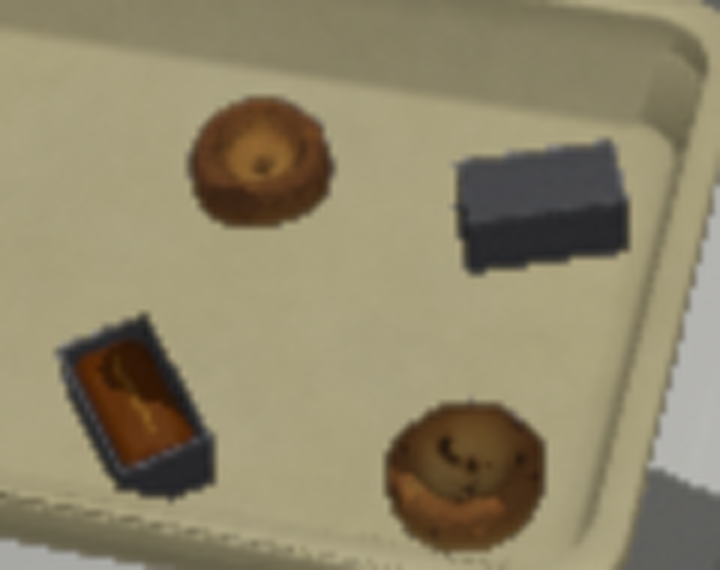

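```bash
python3 - <<'E'
from h import *
np.set_printoptions(precision=4,suppress=True)
a=get_calibration('scene');b=get_calibration('side')
S=lambda c:(140+(c[0]-2.5)/6,200+(c[1]-2.5)/6); D=lambda c:(170+(c[0]-2.5)/6,200+(c[1]-2.5)/6)
print('tin');
A=[ray(a,*S(c),.0475) for c in[(150,215),(245,215),(240,352),(138,350)]];print(np.array(A),np.mean(A,0))
B=[ray(b,*D(c),.0475) for c in[(58,350),(145,317),(213,435),(122,477)]];print(np.array(B),np.mean(B,0))
S=lambda c:(240+(c[0]-2.5)/6,140+(c[1]-2.5)/6); D=lambda c:(220+(c[0]-2.5)/6,130+(c[1]-2.5)/6)
print('scene far leaf far corners',ray(a,*S((238,165)),.041),ray(a,*S((435,122)),.041),'near',ray(a,*S((340,412)),.041),ray(a,*S((548,365)),.041))
print('far bar sc',ray(a,*S((120,165)),.062),ray(a,*S((200,150)),.062),'near',ray(a,*S((612,320)),.062))
print('far bar si',ray(b,*D((80,240)),.062),ray(b,*D((140,207)),.062),'near',ray(b,*D((580,220)),.062),ray(b,*D((630,187)),.062))
print('side far leaf',ray(b,*D((320,123)),.041),ray(b,*D((172,203)),.041))
E
```

```text
tin
[[0.7072 0.1829 0.0475]
 [0.6675 0.1501 0.0475]
 [0.6074 0.2111 0.0475]
 [0.6493 0.2442 0.0475]] [0.6578 0.1971 0.0475]
[[0.705  0.1818 0.0475]
 [0.6688 0.1515 0.0475]
 [0.6117 0.2152 0.0475]
 [0.6472 0.2493 0.0475]] [0.6582 0.1995 0.0475]
scene far leaf far corners [ 0.61   -0.2916  0.041 ] [ 0.5383 -0.397   0.041 ] near [ 0.4476 -0.1806  0.041 ] [ 0.376  -0.2835  0.041 ]
far bar sc [ 0.6532 -0.2314  0.062 ] [ 0.6238 -0.2714  0.062 ] near [ 0.3587 -0.3188  0.062 ]
far bar si [ 0.65  -0.233  0.062] [ 0.6226 -0.2704  0.062 ] near [ 0.3607 -0.3158  0.062 ] [ 0.3356 -0.353   0.062 ]
side far leaf [ 0.5384 -0.3989  0.041 ] [ 0.6112 -0.3021  0.041 ]
```

Emit:
jog_arm(moves=[{"dx": 0.01,"dy": 0.04,"dz": 0,"rz": 0.15},{"dx": 0.02,"dy": 0.09,"dz": 0,"rz": 0.3},{"dx": 0.03,"dy": 0.14,"dz": 0,"rz": 0.45},{"dx": 0.03,"dy": 0.176,"dz": -0.02,"rz": 0.6},{"dx": 0.03,"dy": 0.176,"dz": -0.03,"rz": 0.75},{"dx": 0.03,"dy": 0.176,"dz": -0.03,"rz": 0.75}])

```text
invalid input at $.moves[0]: expected keys fingers, dx, dy, dz, rx, ry, rz
```

```bash
python3 - <<'E'
from h import *
s=robot.observe(); print(s['clock'],s['tcp_pos'],s['ee_rot'],s['joints'])
for n in ['wrist','scene','side']:
    c=get_calibration(n); np.savez(f'pics/{n}1.npz',**c)
    im=read_camera(n); cv2.imwrite(f'pics/{n}1.png',im[:,:,::-1])
    if n=='scene':h.crop if 0 else crop(im,210,90,160,130,5,'pics/sc1c.png')
    if n=='side': crop(im,150,90,190,130,4,'pics/si1c.png')
E
```

```text
0.15 [6.49661341e-01 3.34922954e-05 3.02001079e-01] [[ 9.99999072e-01 -4.45362187e-05 -1.36192638e-03]
 [-4.45282803e-05 -9.99999999e-01  5.85909062e-06]
 [-1.36192664e-03 -5.79844094e-06 -9.99999073e-01]] [-0.06580145  0.62910596  0.03846046  1.51808314 -0.02701894  0.99628328
 -0.02002717]
```

View pics/wrist1.png

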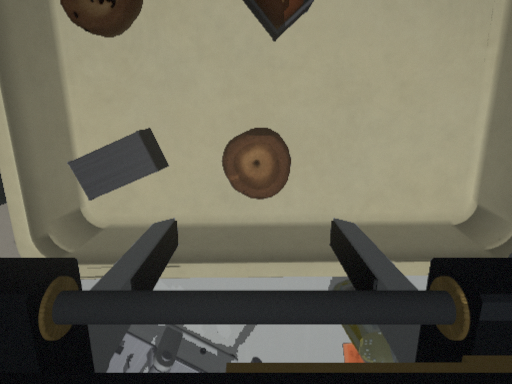

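View pics/sc1c.png

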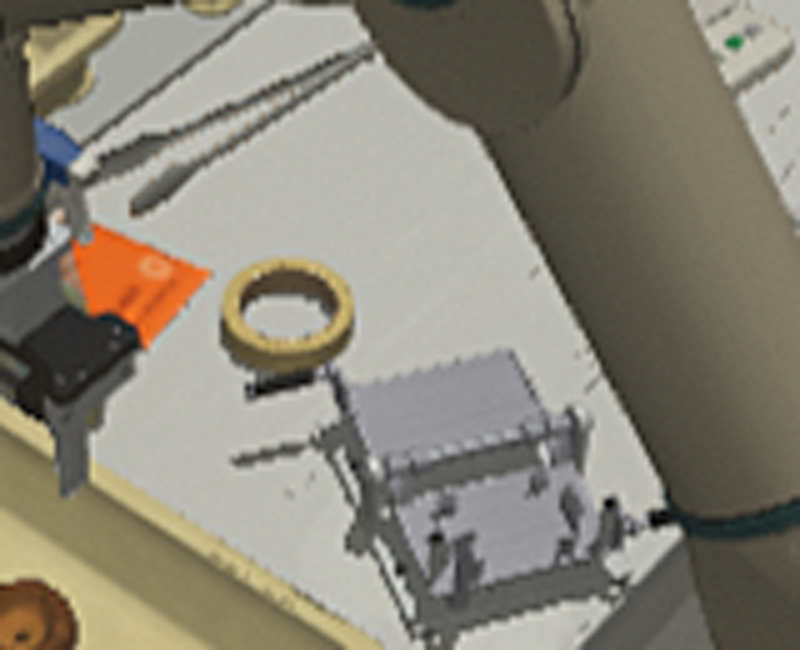

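View pics/si1c.png

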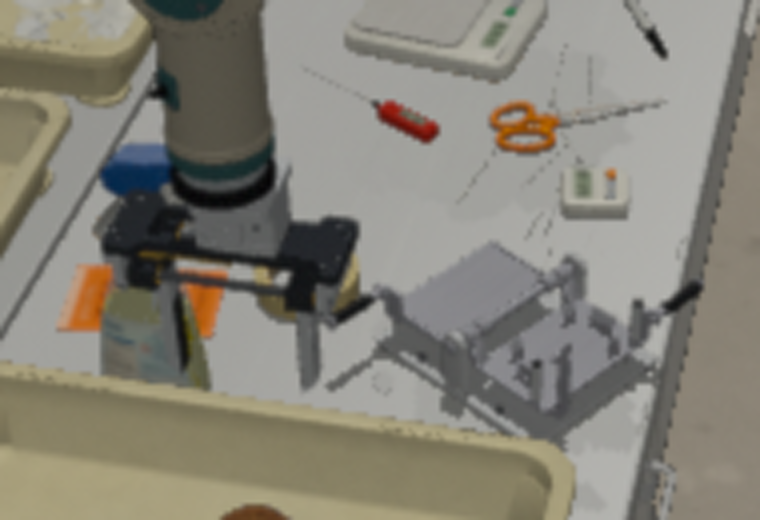

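Emit:
jog_arm(moves=[{"fingers": 1,"dx": 0.01,"dy": 0.04,"dz": 0,"rx": 0,"ry": 0,"rz": 0.15},{"fingers": 1,"dx": 0.02,"dy": 0.09,"dz": 0,"rx": 0,"ry": 0,"rz": 0.3},{"fingers": 1,"dx": 0.03,"dy": 0.14,"dz": 0,"rx": 0,"ry": 0,"rz": 0.45},{"fingers": 1,"dx": 0.03,"dy": 0.176,"dz": -0.02,"rx": 0,"ry": 0,"rz": 0.6},{"fingers": 1,"dx": 0.03,"dy": 0.176,"dz": -0.03,"rx": 0,"ry": 0,"rz": 0.75},{"fingers": 1,"dx": 0.03,"dy": 0.176,"dz": -0.03,"rx": 0,"ry": 0,"rz": 0.75},{"fingers": 1,"dx": 0.03,"dy": 0.176,"dz": -0.03,"rx": 0,"ry": 0,"rz": 0.75}])

```text
clock: 1.18
tcp_pos: [0.6803, 0.1751, 0.2729]
ee_rot: [[0.734, 0.679, 0.0], [0.679, -0.734, -0.001], [-0.0, 0.001, -1.0]]
ft_force: [0.7, -1.1, -0.3]
width: 0.0941
```

```bash
cat > snap.py <<'E'
from h import *
import sys
def snap(k,names=('wrist',)):
    s=robot.observe(); print(round(s['clock'],2),s['tcp_pos'],s['width'],'force',s['ft_force'],'yaw',np.arctan2(s['ee_rot'][1,0],s['ee_rot'][0,0]),'z',s['ee_rot'][:,2])
    for n in names:
        c=get_calibration(n); np.savez(f'pics/{n}{k}.npz',**c)
        im=read_camera(n); cv2.imwrite(f'pics/{n}{k}.png',im[:,:,::-1])
if __name__=='__main__':
    np.set_printoptions(precision=4,suppress=True)
    snap(sys.argv[1],sys.argv[2:])
E
python3 snap.py 2 wrist scene side
```

```text
1.18 [0.6803 0.1751 0.2729] 0.0940621593762209 force [ 0.6585 -1.0603 -0.3213] yaw 0.7461758095156154 z [ 0.0003 -0.0008 -1.    ]
```

View pics/wrist2.png

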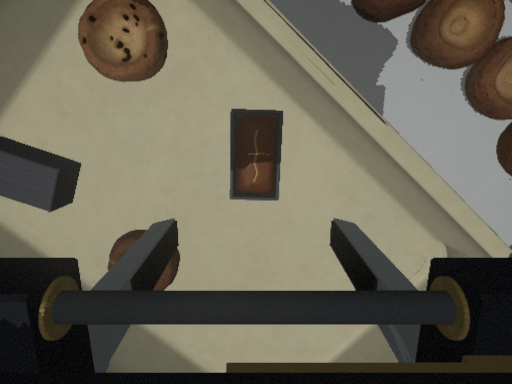

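View pics/scene2.png

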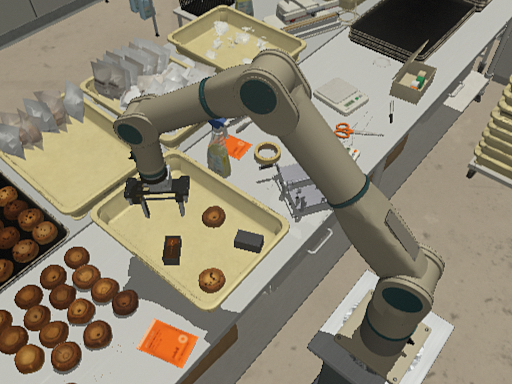

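View pics/side2.png

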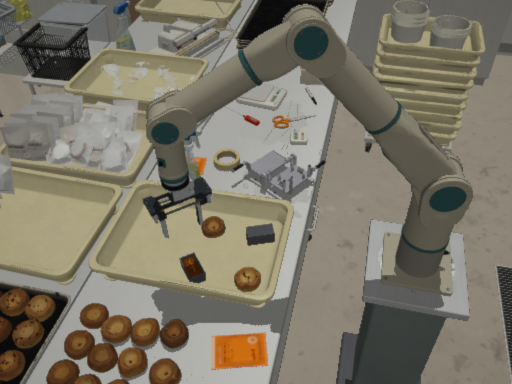

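```bash
python3 - <<'E'
from h import *
np.set_printoptions(precision=4,suppress=True)
c=get_calibration('wrist');a=get_calibration('scene')
im=cv2.imread('pics/wrist2.png');r=im[90:215,210:300].astype(int)
m=(r[:,:,2]<100).astype(np.uint8)
cs,_=cv2.findContours(m,cv2.RETR_EXTERNAL,cv2.CHAIN_APPROX_NONE);k=max(cs,key=cv2.contourArea)
R=cv2.minAreaRect(k);print(R);bx=cv2.boxPoints(R)+[210,90];print(bx)
P=np.array([ray(c,*p,.0475) for p in bx]);print(P,P.mean(0))
for i in range(4):
  d=P[(i+1)%4]-P[i];print(np.linalg.norm(d),np.arctan2(d[1],d[0]))
print('mouth by hand');Q=np.array([ray(c,*p,.0475) for p in[(231,109),(282,111),(279,200),(231,198)]]);print(Q,Q.mean(0))
print('bottle',ray(a,219,172,0))
print('tray scene inner floor corners',[ray(a,*p,.0075) for p in[(107,218),(175,165),(275,228),(208,295)]])
E
```

```text
((46.0, 64.0), (90.0, 52.0), 90.0)
[[230. 109.]
 [282. 109.]
 [282. 199.]
 [230. 199.]]
[[0.6139 0.2162 0.0475]
 [0.6504 0.2501 0.0475]
 [0.7127 0.1859 0.0475]
 [0.6735 0.1495 0.0475]] [0.6627 0.2004 0.0475]
0.0497914235098058 0.7483201824399351
0.0894625114083065 -0.7999692045129845
0.05349395917705067 -2.393581799155747
0.08943925856948251 2.3002290967063312
mouth by hand
[[0.6146 0.2169 0.0475]
 [0.6517 0.2488 0.0475]
 [0.7112 0.183  0.0475]
 [0.6736 0.151  0.0475]] [0.6628 0.1999 0.0475]
bottle [ 0.7918 -0.158   0.    ]
tray scene inner floor corners [array([0.9396, 0.247 , 0.0075]), array([ 0.9399, -0.0733,  0.0075]), array([ 0.4665, -0.0895,  0.0075]), array([0.4686, 0.2324, 0.0075])]
```

Emit:
jog_arm(moves=[{"fingers": 0.74,"dx": -0.019,"dy": 0.024,"dz": -0.04,"rx": 0,"ry": 0,"rz": 0},{"fingers": 0.74,"dx": -0.019,"dy": 0.024,"dz": -0.08,"rx": 0,"ry": 0,"rz": 0},{"fingers": 0.74,"dx": -0.019,"dy": 0.024,"dz": -0.1,"rx": 0,"ry": 0,"rz": 0},{"fingers": 0.74,"dx": -0.019,"dy": 0.024,"dz": -0.1,"rx": 0,"ry": 0,"rz": 0}])

```text
clock: 1.82
tcp_pos: [0.6611, 0.1984, 0.1721]
ee_rot: [[0.734, 0.679, -0.001], [0.679, -0.734, -0.002], [-0.002, 0.001, -1.0]]
ft_force: [0.1, -0.5, 0.5]
width: 0.0699
```

```bash
python3 snap.py 3 wrist side; python3 -c "
from h import *
im=cv2.imread('pics/side3.png')[:,:,::-1];crop(im,120,150,180,140,4,'pics/si3c.png')"
```

```text
1.82 [0.6611 0.1984 0.1721] 0.06992279989913705 force [ 0.1478 -0.5178  0.5392] yaw 0.7463988660347416 z [-0.001  -0.0017 -1.    ]
```

View pics/wrist3.png

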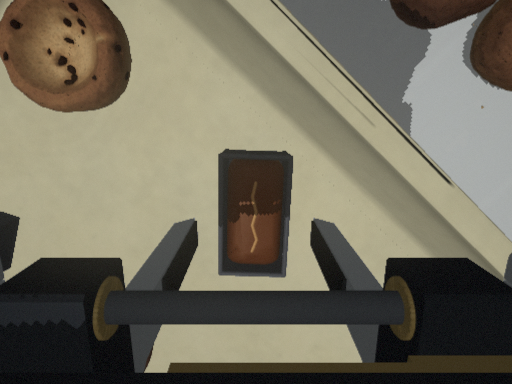

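View pics/si3c.png

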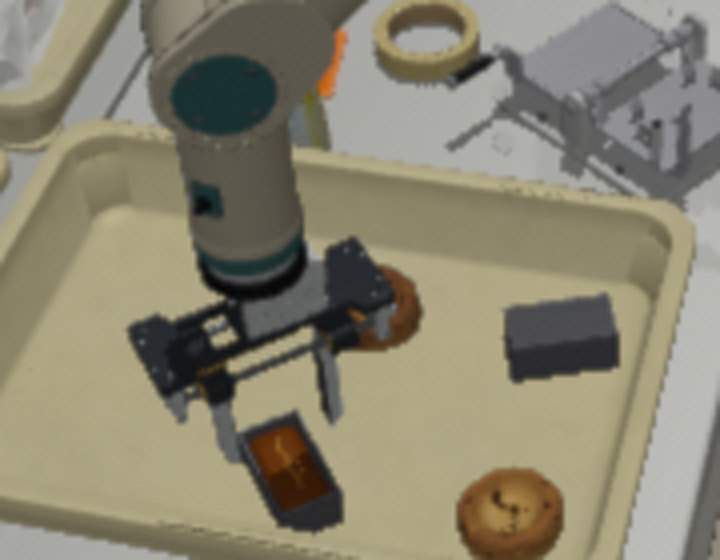

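```bash
python3 - <<'E'
from h import *
np.set_printoptions(precision=4,suppress=True)
c=dict(np.load('pics/wrist3.npz'))
Q=np.array([ray(c,*p,.0475) for p in[(219,151),(292,152),(287,275),(219,274)]]);print(Q,Q.mean(0))
for i in range(4):
  d=Q[(i+1)%4]-Q[i];print(np.linalg.norm(d),np.arctan2(d[1],d[0]))
print([ray(c,*p,.0075) for p in [(197,12),(400,205)]], [ray(c,*p,.085) for p in [(275,0),(448,180)]])
E
```

```text
[[0.6134 0.2182 0.0475]
 [0.6495 0.2507 0.0475]
 [0.7103 0.1836 0.0475]
 [0.673  0.1502 0.0475]] [0.6615 0.2007 0.0475]
0.04850166708990322 0.7334897984616344
0.09049296612274293 -0.8340131290711068
0.05006998598405299 -2.4102009988580417
0.09039634564194547 2.2902344338157246
[array([0.5365, 0.2755, 0.0075]), array([0.7527, 0.2799, 0.0075])] [array([0.5853, 0.2978, 0.085 ]), array([0.7175, 0.2987, 0.085 ])]
```

Emit:
jog_arm(moves=[{"fingers": 0.74,"dx": 0.001,"dy": 0.002,"dz": -0.03,"rx": 0,"ry": 0,"rz": 0},{"fingers": 0.74,"dx": 0.001,"dy": 0.002,"dz": -0.059,"rx": 0,"ry": 0,"rz": 0},{"fingers": 0.74,"dx": 0.001,"dy": 0.002,"dz": -0.059,"rx": 0,"ry": 0,"rz": 0},{"fingers": 0.3,"dx": 0.001,"dy": 0.002,"dz": -0.059,"rx": 0,"ry": 0,"rz": 0},{"fingers": 0.3,"dx": 0.001,"dy": 0.002,"dz": -0.059,"rx": 0,"ry": 0,"rz": 0},{"fingers": 0.3,"dx": 0.001,"dy": 0.002,"dz": -0.059,"rx": 0,"ry": 0,"rz": 0},{"fingers": 0.3,"dx": 0.001,"dy": 0.002,"dz": -0.059,"rx": 0,"ry": 0,"rz": 0}], squeeze=25)

```text
clock: 2.8
tcp_pos: [0.6639, 0.2005, 0.1171]
ee_rot: [[0.734, 0.679, 0.004], [0.679, -0.734, -0.001], [0.003, 0.003, -1.0]]
ft_force: [-2.4, -1.2, 5.9]
width: 0.0493
```

Emit:
jog_arm(moves=[{"fingers": 0.3,"dx": 0,"dy": 0,"dz": 0.02,"rx": 0,"ry": 0,"rz": 0},{"fingers": 0.3,"dx": 0,"dy": 0,"dz": 0.06,"rx": 0,"ry": 0,"rz": 0},{"fingers": 0.3,"dx": 0,"dy": 0,"dz": 0.11,"rx": 0,"ry": 0,"rz": 0},{"fingers": 0.3,"dx": 0,"dy": 0,"dz": 0.16,"rx": 0,"ry": 0,"rz": 0},{"fingers": 0.3,"dx": 0,"dy": 0,"dz": 0.16,"rx": 0,"ry": 0,"rz": 0}])

```text
clock: 3.42
tcp_pos: [0.6663, 0.2019, 0.2837]
ee_rot: [[0.734, 0.679, 0.015], [0.679, -0.734, 0.004], [0.014, 0.007, -1.0]]
ft_force: [0.1, 0.8, -3.4]
width: 0.0495
```

```bash
python3 snap.py 4 wrist side
```

```text
3.42 [0.6663 0.2019 0.2837] 0.049464267703226754 force [ 0.0539  0.8147 -3.413 ] yaw 0.7460574733866443 z [ 0.0151  0.0038 -0.9999]
```

View pics/wrist4.png

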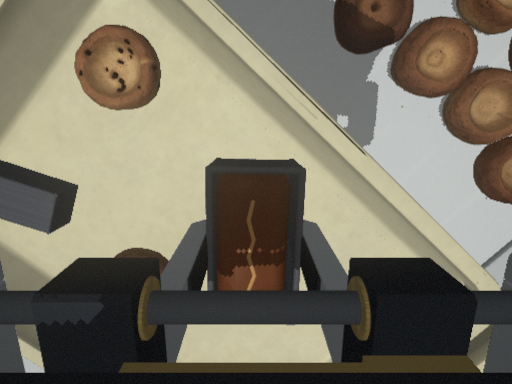

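View pics/side4.png

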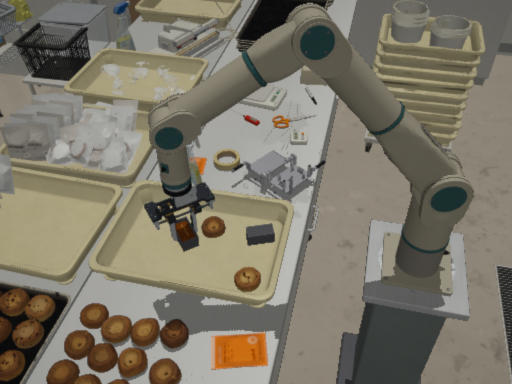

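Emit:
jog_arm(moves=[{"fingers": 0.3,"dx": -0.01,"dy": -0.025,"dz": 0.02,"rx": 0,"ry": 0,"rz": -0.06},{"fingers": 0.3,"dx": -0.027,"dy": -0.07,"dz": 0.04,"rx": 0,"ry": 0,"rz": -0.16},{"fingers": 0.3,"dx": -0.045,"dy": -0.115,"dz": 0.06,"rx": 0,"ry": 0,"rz": -0.27},{"fingers": 0.3,"dx": -0.063,"dy": -0.16,"dz": 0.066,"rx": 0,"ry": 0,"rz": -0.38},{"fingers": 0.3,"dx": -0.08,"dy": -0.205,"dz": 0.066,"rx": 0,"ry": 0,"rz": -0.49},{"fingers": 0.3,"dx": -0.098,"dy": -0.25,"dz": 0.066,"rx": 0,"ry": 0,"rz": -0.6},{"fingers": 0.3,"dx": -0.116,"dy": -0.297,"dz": 0.066,"rx": 0,"ry": 0,"rz": -0.71},{"fingers": 0.3,"dx": -0.134,"dy": -0.343,"dz": 0.066,"rx": 0,"ry": 0,"rz": -0.82},{"fingers": 0.3,"dx": -0.152,"dy": -0.39,"dz": 0.066,"rx": 0,"ry": 0,"rz": -0.93},{"fingers": 0.3,"dx": -0.17,"dy": -0.436,"dz": 0.066,"rx": 0,"ry": 0,"rz": -1.04},{"fingers": 0.3,"dx": -0.188,"dy": -0.483,"dz": 0.066,"rx": 0,"ry": 0,"rz": -1.15},{"fingers": 0.3,"dx": -0.206,"dy": -0.53,"dz": 0.066,"rx": 0,"ry": 0,"rz": -1.26},{"fingers": 0.3,"dx": -0.22,"dy": -0.56,"dz": 0.066,"rx": 0,"ry": 0,"rz": -1.33},{"fingers": 0.3,"dx": -0.223,"dy": -0.57,"dz": 0.066,"rx": 0,"ry": 0,"rz": -1.35},{"fingers": 0.3,"dx": -0.223,"dy": -0.57,"dz": 0.066,"rx": 0,"ry": 0,"rz": -1.35}])

```text
clock: 5.4
tcp_pos: [0.4408, -0.3685, 0.343]
ee_rot: [[0.824, -0.567, -0.0], [-0.567, -0.824, -0.003], [0.002, 0.003, -1.0]]
ft_force: [-0.4, 0.4, -2.1]
width: 0.0493
```

```bash
python3 snap.py 5 wrist side scene
```

```text
5.4 [ 0.4408 -0.3685  0.343 ] 0.04930424591138592 force [-0.3785  0.4004 -2.0726] yaw -0.6031013937766445 z [-0.0001 -0.0033 -1.    ]
```

View pics/wrist5.png

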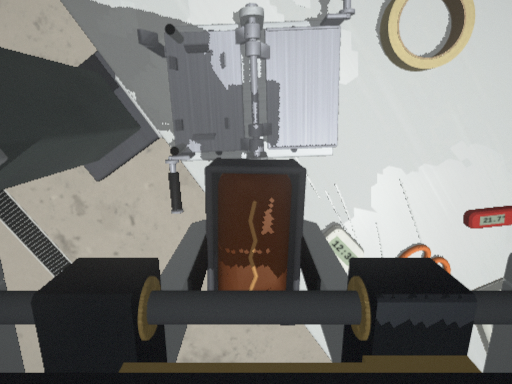

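View pics/side5.png

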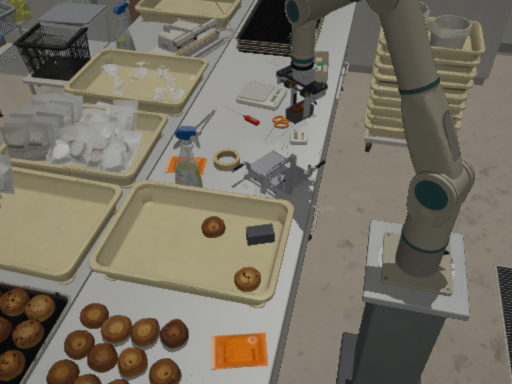

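View pics/scene5.png

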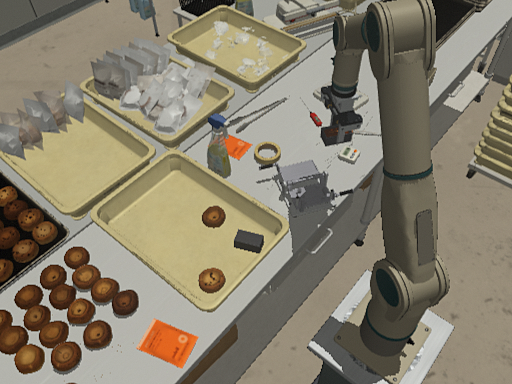

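```bash
python3 - <<'E'
from h import *
a=cv2.imread('pics/wrist5.png')[:,:,::-1]; crop(a,130,0,240,220,3,'pics/w5c.png')
b=cv2.imread('pics/scene5.png')[:,:,::-1]; crop(b,240,140,130,100,6,'pics/s5c.png')
b=cv2.imread('pics/side5.png')[:,:,::-1]; crop(b,220,130,120,90,6,'pics/d5c.png')
E
```

```text
(no output)
```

View pics/w5c.png

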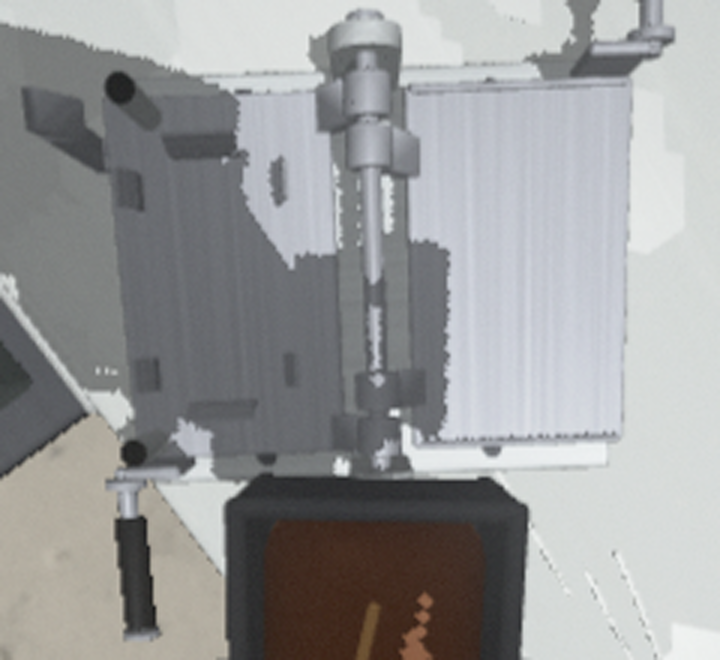

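View pics/s5c.png

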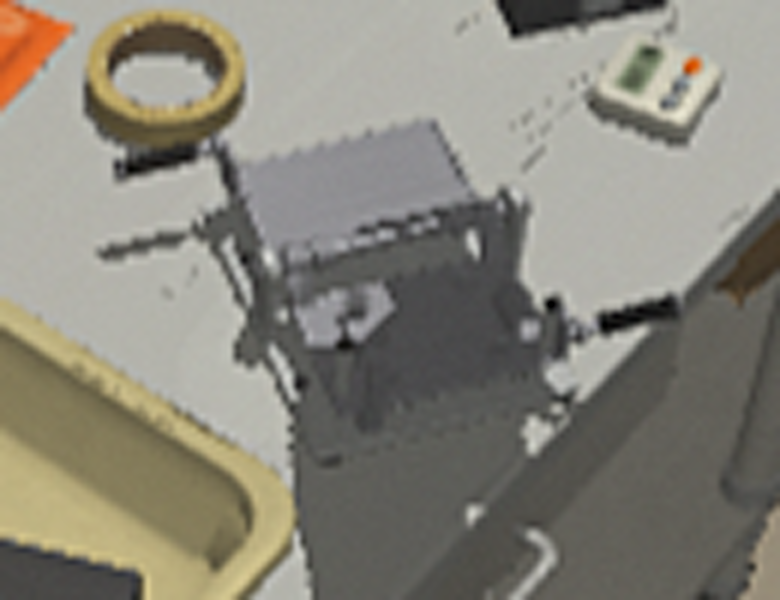

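View pics/d5c.png

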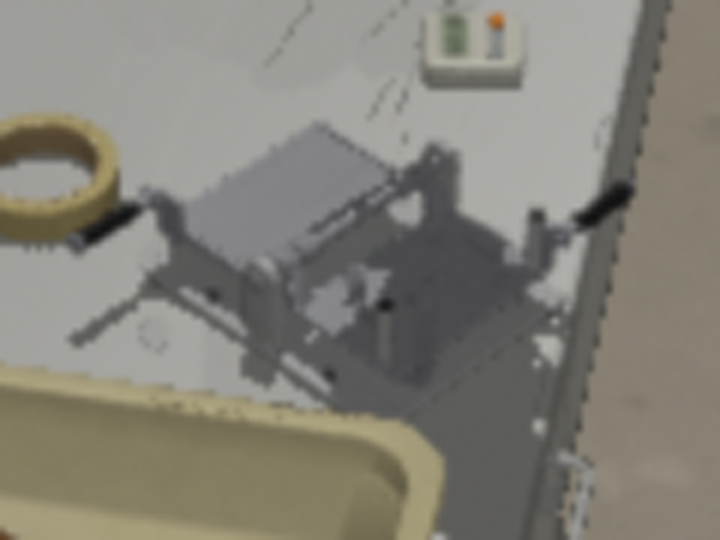

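```bash
python3 - <<'E'
from h import *
np.set_printoptions(precision=4,suppress=True)
c=dict(np.load('pics/wrist5.npz'));a=get_calibration('scene');b=get_calibration('side')
W=lambda x,y:(130+(x-1)/3,(y-1)/3)
F=np.array([ray(c,*W(*p),.041) for p in[(408,90),(632,82),(622,437),(415,440)]]);print(F,F.mean(0))
for i in range(4):
  d=F[(i+1)%4]-F[i];print(np.linalg.norm(d),np.arctan2(d[1],d[0]))
n=[ray(c,*W(*p),.062) for p in[(130,518),(142,632)]];print('nb',n,np.mean(n,0))
p=[ray(c,*W(*p),.062) for p in[(370,160),(376,380)]];d=p[0]-p[1];print('pin',p,np.arctan2(d[1],d[0]))
S=lambda x,y:(240+(x-2.5)/6,140+(y-2.5)/6); D=lambda x,y:(220+(x-2.5)/6,130+(y-2.5)/6)
n=[ray(a,*S(*p),.062) for p in[(600,325),(680,303)]];print('nb sc',n,np.mean(n,0))
n=[ray(a,*S(*p),.062) for p in[(118,168),(200,153)]];print('fb sc',n,np.mean(n,0))
n=[ray(b,*D(*p),.062) for p in[(580,222),(632,187)]];print('nb si',n,np.mean(n,0))
n=[ray(b,*D(*p),.062) for p in[(80,243),(140,207)]];print('fb si',n,np.mean(n,0))
print('nb tri',tri(a,S(640,314),b,D(606,204)),'fb tri',tri(a,S(160,160),b,D(110,225)))
E
```

```text
[[ 0.5455 -0.2419  0.041 ]
 [ 0.6162 -0.2872  0.041 ]
 [ 0.5455 -0.399   0.041 ]
 [ 0.4748 -0.3519  0.041 ]] [ 0.5455 -0.32    0.041 ]
0.08399678635742568 -0.5694167959739778
0.13234636453594026 -2.1351276830066883
0.08488887917536646 2.5532732228874413
0.13074028425457485 0.9998200192748352
nb [array([ 0.3652, -0.3111,  0.062 ]), array([ 0.34  , -0.3511,  0.062 ])] [ 0.3526 -0.3311  0.062 ]
pin [array([ 0.5179, -0.2569,  0.062 ]), array([ 0.4757, -0.3222,  0.062 ])] 0.9971886454012081
nb sc [array([ 0.362 , -0.3113,  0.062 ]), array([ 0.3356, -0.3541,  0.062 ])] [ 0.3488 -0.3327  0.062 ]
fb sc [array([ 0.6525, -0.2288,  0.062 ]), array([ 0.6222, -0.2695,  0.062 ])] [ 0.6374 -0.2491  0.062 ]
nb si [array([ 0.3604, -0.314 ,  0.062 ]), array([ 0.3344, -0.3532,  0.062 ])] [ 0.3474 -0.3336  0.062 ]
fb si [array([ 0.6493, -0.2304,  0.062 ]), array([ 0.6226, -0.2704,  0.062 ])] [ 0.6359 -0.2504  0.062 ]
nb tri [ 0.3473 -0.3295  0.0659] fb tri [ 0.6354 -0.2478  0.0645]
```

```bash
python3 - <<'E'
from h import *
np.set_printoptions(precision=4,suppress=True)
s=robot.observe();R=s['ee_rot'];t=s['tcp_pos']
for k in('5','4'):
  c=dict(np.load(f'pics/wrist{k}.npz'))
  if k=='4': continue
  for p in[(207,167),(305,167),(212,160),(298,160),(213,163),(297,163),(220,175),(291,175)]:
    q=ray(c,*p,t[2]-.069);print(p,R.T@(q-t))
E
```

```text
(207, 167) [-0.0226 -0.0458  0.0688]
(305, 167) [ 0.0253 -0.0457  0.069 ]
(212, 160) [-0.02   -0.0492  0.0688]
(298, 160) [ 0.0218 -0.0491  0.069 ]
(213, 163) [-0.0196 -0.0477  0.0688]
(297, 163) [ 0.0213 -0.0476  0.069 ]
(220, 175) [-0.0163 -0.0418  0.0689]
(291, 175) [ 0.0186 -0.0417  0.069 ]
```

```bash
python3 - <<'E'
from h import *
a=cv2.imread('pics/wrist5.png')[:,:,::-1]; crop(a,190,140,130,160,4,'pics/w5d.png')
E
```

```text
(no output)
```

View pics/w5d.png

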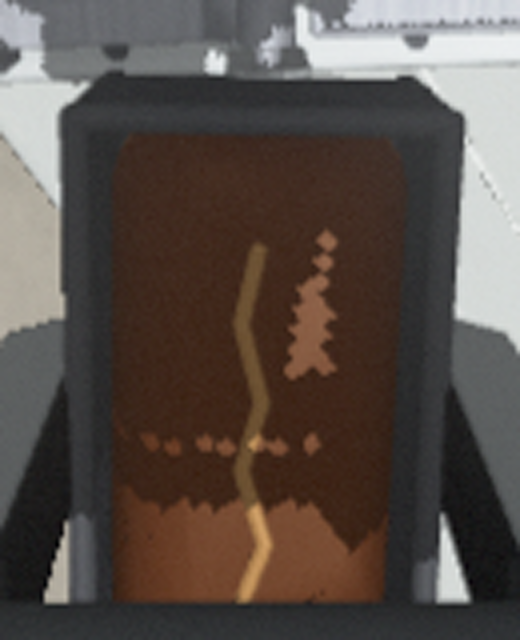

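```bash
python3 - <<'E'
from h import *
np.set_printoptions(precision=4,suppress=True)
c=dict(np.load('pics/wrist5.npz'));W=lambda x,y:(130+(x-1)/3,(y-1)/3)
inv=lambda P:(np.array(proj(c,P))-[130,0])*3+1
H=np.array([.497,-.291,0]);x=np.array([.5403,.8415,0]);y=np.array([-.8415,.5403,0])
for z in(.045,.055):print(ray(c,*W(211,279),z))
for n,q in dict(nb=(-.111,.1,.062),fl1=(.068,-.1,.041),fl2=(-.068,-.1,.041),nl1=(.068,.1,.041),nl2=(-.068,.1,.041),nestL=(.0455,.062,.045),nestR=(-.0455,.062,.045),nestO=(0,.0875,.045),nestI=(0,.0365,.045),pinL=(.068,0,.062),pinR=(-.068,0,.062)).items():
  print(n,inv(H+q[0]*x+q[1]*y+[0,0,q[2]]))
E
```

```text
[ 0.4442 -0.2547  0.045 ]
[ 0.4452 -0.2562  0.055 ]
nb [135.4503 574.0595]
fl1 [636.601   80.6778]
fl2 [623.8049 444.9176]
nl1 [104.0193  98.9061]
nl2 [138.0223 460.4931]
nestL [207.6694 158.1084]
nestR [224.7625 402.7374]
nestO [151.1535 286.3855]
nestI [281.8604 282.0594]
pinL [369.8903  74.3104]
pinR [381.1642 459.0487]
```

Emit:
jog_arm(moves=[{"fingers": 0.3,"dx": 0.001,"dy": 0.03,"dz": 0,"rx": 0.003,"ry": 0,"rz": 0.03},{"fingers": 0.3,"dx": 0.003,"dy": 0.07,"dz": -0.01,"rx": 0.003,"ry": 0,"rz": 0.03},{"fingers": 0.3,"dx": 0.004,"dy": 0.1,"dz": -0.03,"rx": 0.003,"ry": 0,"rz": 0.03},{"fingers": 0.3,"dx": 0.004,"dy": 0.112,"dz": -0.07,"rx": 0.003,"ry": 0,"rz": 0.03},{"fingers": 0.3,"dx": 0.004,"dy": 0.112,"dz": -0.11,"rx": 0.003,"ry": 0,"rz": 0.03},{"fingers": 0.3,"dx": 0.004,"dy": 0.112,"dz": -0.145,"rx": 0.003,"ry": 0,"rz": 0.03},{"fingers": 0.3,"dx": 0.004,"dy": 0.112,"dz": -0.153,"rx": 0.003,"ry": 0,"rz": 0.03},{"fingers": 0.3,"dx": 0.004,"dy": 0.112,"dz": -0.153,"rx": 0.003,"ry": 0,"rz": 0.03}])

```text
clock: 6.55
tcp_pos: [0.4464, -0.2548, 0.1909]
ee_rot: [[0.842, -0.539, 0.001], [-0.539, -0.842, -0.0], [0.001, -0.001, -1.0]]
ft_force: [0.6, 0.7, -1.7]
width: 0.0495
```

```bash
python3 snap.py 6 wrist scene;python3 - <<'E'
from h import *
b=cv2.imread('pics/scene6.png')[:,:,::-1]; crop(b,240,100,130,120,5,'pics/s6c.png')
E
```

```text
6.55 [ 0.4464 -0.2548  0.1909] 0.04948876352776881 force [ 0.5802  0.7243 -1.6723] yaw -0.5690864500871496 z [ 0.0014 -0.0001 -1.    ]
```

View pics/wrist6.png

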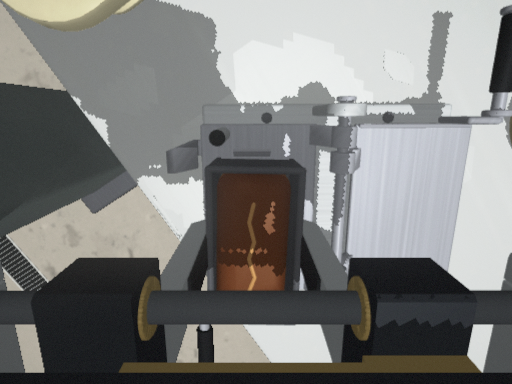

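View pics/s6c.png

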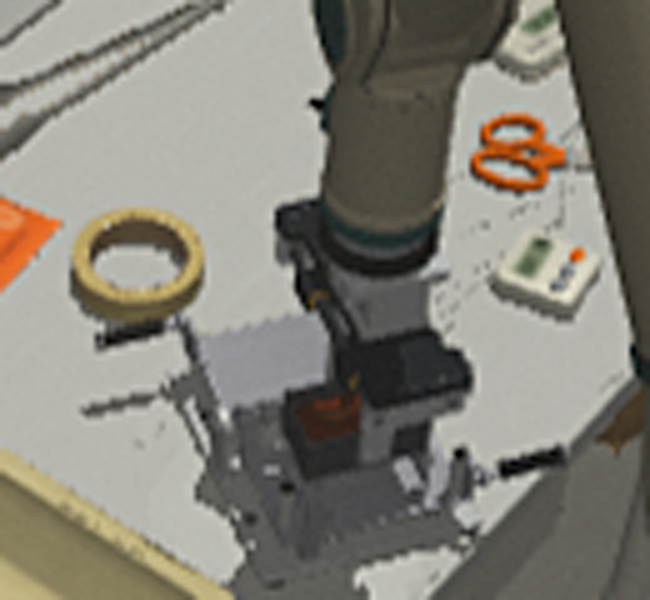

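```bash
python3 - <<'E'
from h import *
a=cv2.imread('pics/wrist6.png')[:,:,::-1]; crop(a,190,80,290,220,2.7,'pics/w6c.png')
np.set_printoptions(precision=4,suppress=True)
c=dict(np.load('pics/wrist6.npz'))
H=np.array([.497,-.291,0]);x=np.array([.5403,.8415,0]);y=np.array([-.8415,.5403,0])
for n,q in dict(fl1=(.068,-.1,.041),fl1i=(.068,-.014,.041),nl1=(.068,.1,.041),nl1i=(.068,.014,.041),nestL=(.0455,.062,.045),pin0=(.04,0,.062),base=(.083,.103,.005)).items():
  print(n,(proj(c,H+q[0]*x+q[1]*y+[0,0,q[2]])-[190,80])*2.7)
E
```

```text
fl1 [768.2801 122.0394]
fl1i [451.2437 121.3199]
nl1 [ 30.0701 120.3641]
nl1i [347.8945 121.0853]
nestL [170.4282 205.6282]
pin0 [413.9475 236.4677]
base [37.4282 66.6654]
```

View pics/w6c.png

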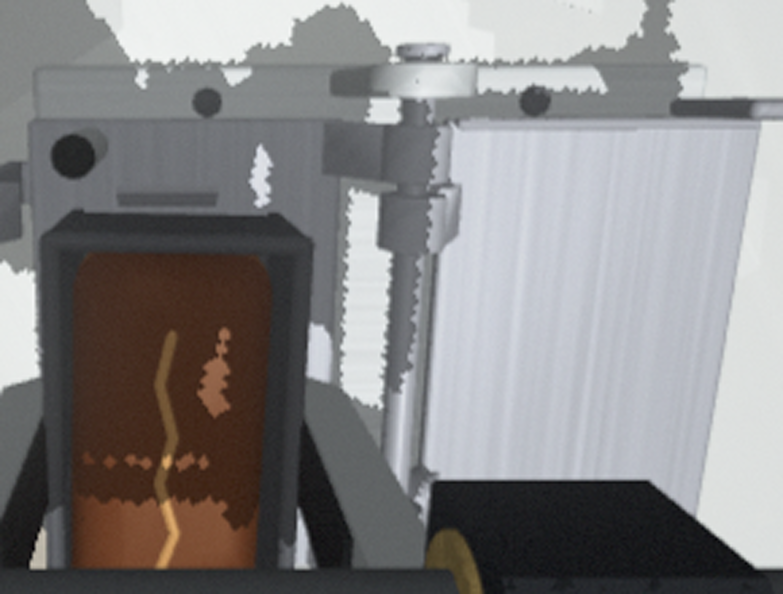

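Emit:
jog_arm(moves=[{"fingers": 0.3,"dx": -0.003,"dy": -0.002,"dz": 0,"rx": 0,"ry": 0,"rz": 0},{"fingers": 0.3,"dx": -0.003,"dy": -0.002,"dz": -0.01,"rx": 0,"ry": 0,"rz": 0},{"fingers": 0.3,"dx": -0.003,"dy": -0.002,"dz": -0.02,"rx": 0,"ry": 0,"rz": 0},{"fingers": 0.3,"dx": -0.003,"dy": -0.002,"dz": -0.027,"rx": 0,"ry": 0,"rz": 0},{"fingers": 0.3,"dx": -0.003,"dy": -0.002,"dz": -0.033,"rx": 0,"ry": 0,"rz": 0},{"fingers": 0.3,"dx": -0.003,"dy": -0.002,"dz": -0.037,"rx": 0,"ry": 0,"rz": 0},{"fingers": 0.3,"dx": -0.003,"dy": -0.002,"dz": -0.04,"rx": 0,"ry": 0,"rz": 0},{"fingers": 0.3,"dx": -0.003,"dy": -0.002,"dz": -0.04,"rx": 0,"ry": 0,"rz": 0}])

```text
clock: 7.65
tcp_pos: [0.4437, -0.2575, 0.1517]
ee_rot: [[0.842, -0.539, 0.003], [-0.539, -0.842, -0.001], [0.003, -0.001, -1.0]]
ft_force: [0.2, 0.6, -2.7]
width: 0.0498
```

```bash
python3 snap.py 7 wrist scene;python3 - <<'E'
from h import *
b=cv2.imread('pics/scene7.png')[:,:,::-1]; crop(b,240,100,130,120,5,'pics/s7c.png')
a=cv2.imread('pics/wrist7.png')[:,:,::-1]; crop(a,190,80,290,220,2.7,'pics/w7c.png')
E
```

```text
7.65 [ 0.4437 -0.2575  0.1517] 0.04980624303404498 force [ 0.1969  0.5808 -2.6838] yaw -0.5697648921602555 z [ 0.0033 -0.0013 -1.    ]
```

View pics/w7c.png

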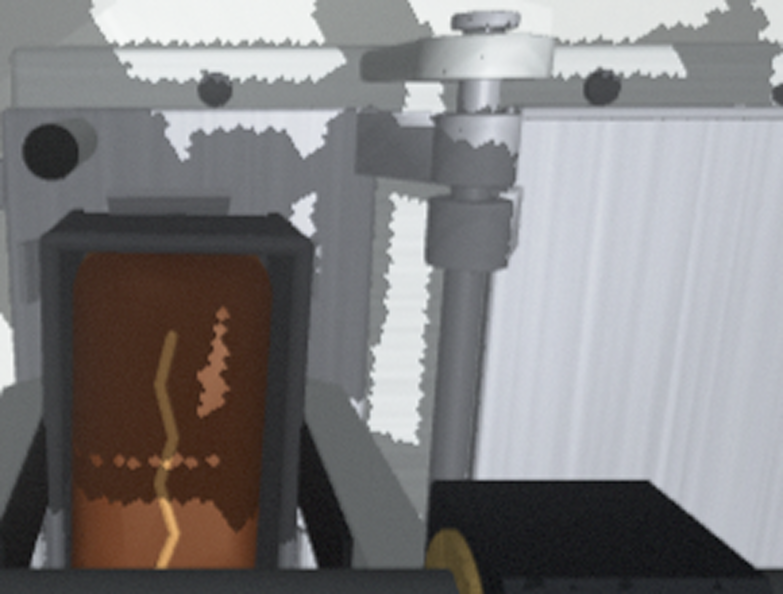

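View pics/s7c.png

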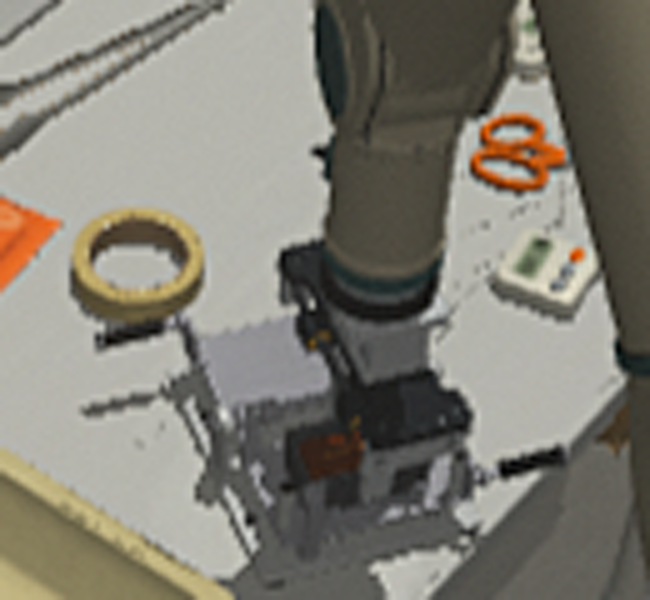

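Emit:
jog_arm(moves=[{"fingers": 0.3,"dx": 0,"dy": 0,"dz": -0.002,"rx": 0,"ry": 0,"rz": 0},{"fingers": 0.3,"dx": 0,"dy": 0,"dz": -0.003,"rx": 0,"ry": 0,"rz": 0},{"fingers": 0.3,"dx": 0,"dy": 0,"dz": -0.003,"rx": 0,"ry": 0,"rz": 0}])

```text
clock: 8.12
tcp_pos: [0.444, -0.2575, 0.1502]
ee_rot: [[0.842, -0.539, 0.005], [-0.539, -0.842, -0.001], [0.005, -0.001, -1.0]]
ft_force: [-2.9, 1.4, 10.0]
width: 0.0494
```

Emit:
jog_arm(moves=[{"fingers": 0.58,"dx": 0,"dy": 0,"dz": 0.0,"rx": 0,"ry": 0,"rz": 0},{"fingers": 0.65,"dx": 0,"dy": 0,"dz": 0.0,"rx": 0,"ry": 0,"rz": 0},{"fingers": 0.65,"dx": 0,"dy": 0,"dz": 0.0,"rx": 0,"ry": 0,"rz": 0},{"fingers": 0.65,"dx": 0,"dy": 0,"dz": 0.02,"rx": 0,"ry": 0,"rz": 0},{"fingers": 0.65,"dx": 0,"dy": 0,"dz": 0.06,"rx": 0,"ry": 0,"rz": 0},{"fingers": 0.65,"dx": 0,"dy": 0,"dz": 0.1,"rx": 0,"ry": 0,"rz": 0},{"fingers": 0.65,"dx": 0,"dy": 0,"dz": 0.12,"rx": 0,"ry": 0,"rz": 0}])

```text
clock: 9.0
tcp_pos: [0.4445, -0.2579, 0.2722]
ee_rot: [[0.842, -0.54, 0.007], [-0.54, -0.842, -0.003], [0.007, -0.001, -1.0]]
ft_force: [-0.0, 0.7, -0.7]
width: 0.0611
```

```bash
python3 snap.py 8 wrist scene side;python3 - <<'E'
from h import *
b=cv2.imread('pics/scene8.png')[:,:,::-1]; crop(b,240,100,130,120,5,'pics/s8c.png')
a=cv2.imread('pics/wrist8.png')[:,:,::-1]; crop(a,130,60,260,200,3,'pics/w8c.png')
E
```

```text
9.0 [ 0.4445 -0.2579  0.2722] 0.061074418745532114 force [-0.0038  0.6667 -0.7485] yaw -0.5699003817599593 z [ 0.007  -0.0027 -1.    ]
```

View pics/w8c.png

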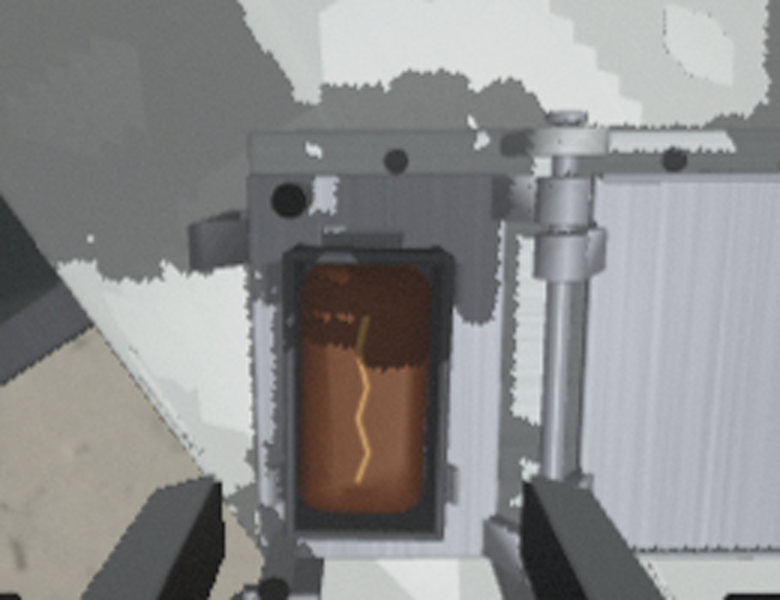

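View pics/s8c.png

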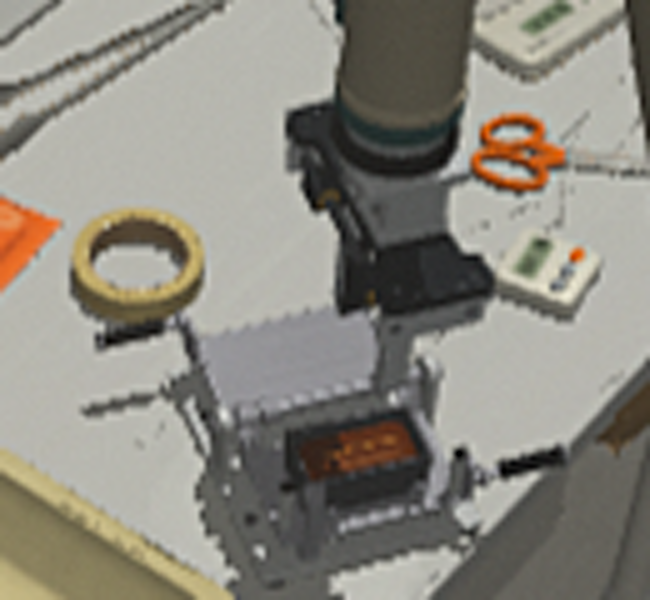

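View pics/side8.png

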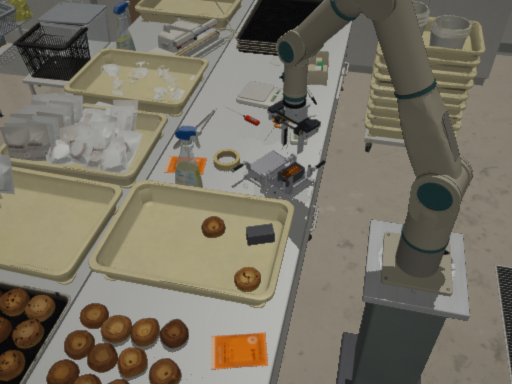

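```bash
python3 - <<'E'
from h import *
np.set_printoptions(precision=4,suppress=True)
c=dict(np.load('pics/wrist8.npz'));W=lambda x,y:(130+(x-1)/3,60+(y-1)/3)
Q=np.array([ray(c,*W(*p),.081) for p in[(285,252),(453,254),(442,540),(294,534)]]);print(Q,Q.mean(0))
for i in range(4):
  d=Q[(i+1)%4]-Q[i];print(np.linalg.norm(d),np.arctan2(d[1],d[0]))
print([ray(c,*W(*p),.062) for p in[(565,300),(562,470)]])
print([ray(c,*W(*p),.041) for p in[(592,177),(583,551)]])
a=get_calibration('scene');b=get_calibration('side')
# ring/bottle/tape
im=cv2.imread('pics/side8.png')[:,:,::-1];crop(im,150,110,120,100,6,'pics/d8c.png')
E
```

```text
[[ 0.4504 -0.2052  0.081 ]
 [ 0.4913 -0.2321  0.081 ]
 [ 0.4418 -0.3066  0.081 ]
 [ 0.4037 -0.2797  0.081 ]] [ 0.4468 -0.2559  0.081 ]
0.04893467796858847 -0.5818302673736604
0.08941494258986875 -2.15766580179863
0.04658668843266932 2.525552095680064
0.08784146199255913 1.0108785314721378
[array([ 0.5141, -0.266 ,  0.062 ]), array([ 0.4853, -0.3146,  0.062 ])]
[array([ 0.544 , -0.2405,  0.041 ]), array([ 0.4765, -0.3541,  0.041 ])]
```

View pics/d8c.png

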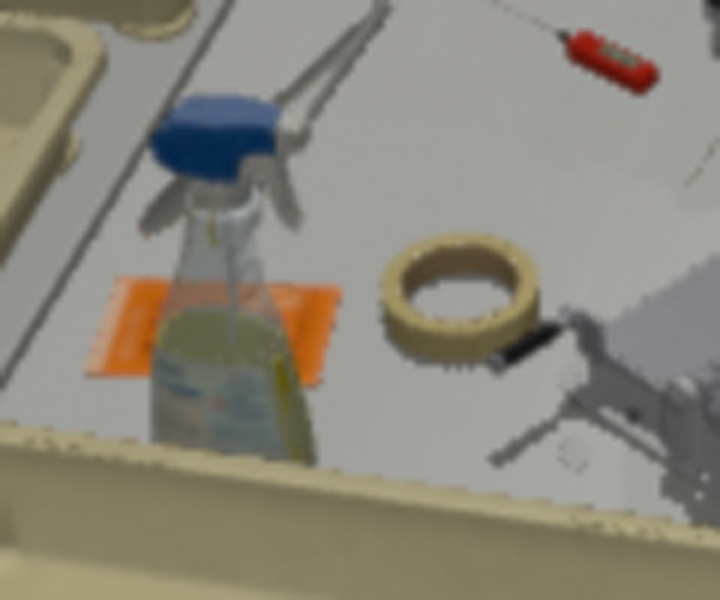

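```bash
python3 - <<'E'
from h import *
np.set_printoptions(precision=4,suppress=True)
a=get_calibration('scene');b=get_calibration('side')
for n,c in(('scene',a),('side',b)):
  im=cv2.imread(f'pics/{n}8.png').astype(int)
  m=((im[:,:,0]-im[:,:,2])>50);m[:100]=0;m[200:]=0;m[:,:160]=0;m[:,260:]=0
  v,u=np.nonzero(m);print(n,u.min(),u.max(),v.min(),v.max());print(ray(c,u.mean(),v.mean(),.255))
  print([ray(c,*p,.255)for p in[(u.min(),v[u==u.min()].mean()),(u.max(),v[u==u.max()].mean())]])
im=cv2.imread('pics/scene8.png')[:,:,::-1];crop(im,190,100,110,100,6,'pics/s8d.png')
print('tape',ray(b,226.7,158,.02))
print(robot.observe()['joints'])
E
```

```text
scene 210 225 114 122
[ 0.7903 -0.1808  0.255 ]
[array([ 0.8132, -0.1669,  0.255 ]), array([ 0.764 , -0.1879,  0.255 ])]
side 176 194 127 139
[ 0.784  -0.1623  0.255 ]
[array([ 0.8133, -0.157 ,  0.255 ]), array([ 0.758 , -0.1775,  0.255 ])]
tape [ 0.7064 -0.3393  0.02  ]
[ 0.3304  0.4824  0.203   1.9386 -0.1428  0.7275  0.0474]
```

View pics/s8d.png

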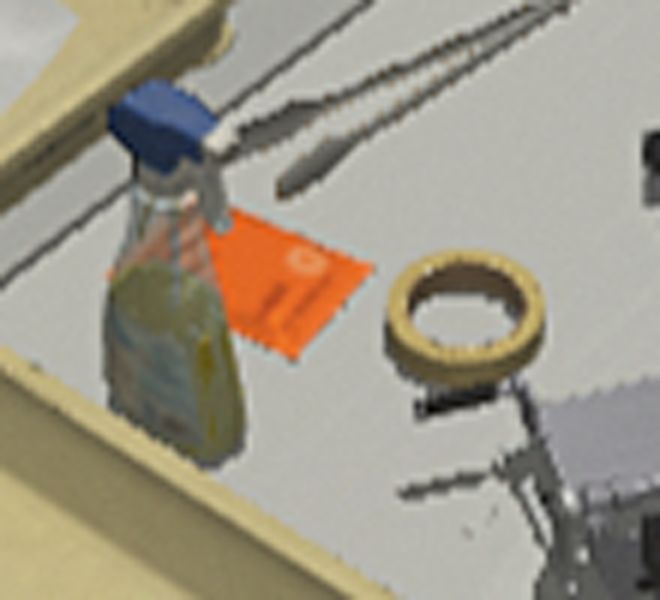

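Emit:
jog_arm(moves=[{"fingers": 0.5,"dx": 0.03,"dy": 0.001,"dz": 0,"rx": 0.003,"ry": 0.007,"rz": 0},{"fingers": 0.5,"dx": 0.08,"dy": 0.003,"dz": 0,"rx": 0.003,"ry": 0.007,"rz": 0},{"fingers": 0.5,"dx": 0.13,"dy": 0.005,"dz": 0,"rx": 0.003,"ry": 0.007,"rz": 0},{"fingers": 0.5,"dx": 0.18,"dy": 0.007,"dz": -0.01,"rx": 0.003,"ry": 0.007,"rz": 0},{"fingers": 0.5,"dx": 0.197,"dy": 0.007,"dz": -0.04,"rx": 0.003,"ry": 0.007,"rz": 0},{"fingers": 0.5,"dx": 0.197,"dy": 0.007,"dz": -0.06,"rx": 0.003,"ry": 0.007,"rz": 0},{"fingers": 0.5,"dx": 0.197,"dy": 0.007,"dz": -0.06,"rx": 0.003,"ry": 0.007,"rz": 0}])

```text
clock: 10.02
tcp_pos: [0.6387, -0.2505, 0.2077]
ee_rot: [[0.842, -0.54, -0.007], [-0.54, -0.842, 0.003], [-0.007, 0.002, -1.0]]
ft_force: [-0.3, 0.7, -0.3]
width: 0.0464
```

```bash
python3 snap.py 9 wrist
```

```text
10.03 [ 0.6387 -0.2505  0.2077] 0.04641503268119757 force [-0.3383  0.6955 -0.3112] yaw -0.5705645343864401 z [-0.0071  0.0026 -1.    ]
```

View pics/wrist9.png

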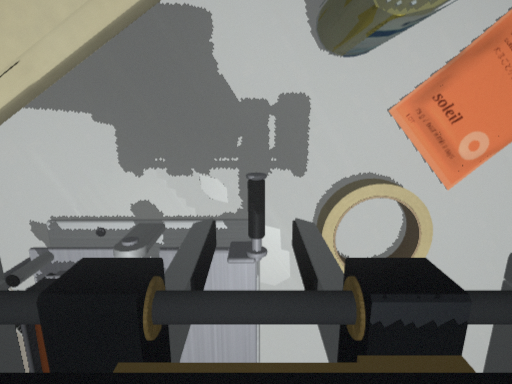

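```bash
python3 - <<'E'
from h import *
np.set_printoptions(precision=4,suppress=True)
c=dict(np.load('pics/wrist9.npz'))
q=np.array([ray(c,*p,.062) for p in[(256.5,180),(256.5,238)]]);d=q[0]-q[1];print(q,q.mean(0),np.linalg.norm(d),np.arctan2(d[1],d[0]))
E
```

```text
[[ 0.6531 -0.2309  0.062 ]
 [ 0.628  -0.2702  0.062 ]] [ 0.6405 -0.2506  0.062 ] 0.04655694170307879 1.0030143989046179
```

Emit:
jog_arm(moves=[{"fingers": 0.5,"dx": 0.002,"dy": 0,"dz": -0.03,"rx": -0.003,"ry": -0.007,"rz": 0},{"fingers": 0.5,"dx": 0.002,"dy": 0,"dz": -0.06,"rx": -0.003,"ry": -0.007,"rz": 0},{"fingers": 0.5,"dx": 0.002,"dy": 0,"dz": -0.067,"rx": -0.003,"ry": -0.007,"rz": 0},{"fingers": 0.2,"dx": 0.002,"dy": 0,"dz": -0.067,"rx": -0.003,"ry": -0.007,"rz": 0},{"fingers": 0.05,"dx": 0.002,"dy": 0,"dz": -0.067,"rx": -0.003,"ry": -0.007,"rz": 0},{"fingers": 0.0,"dx": 0.002,"dy": 0,"dz": -0.067,"rx": -0.003,"ry": -0.007,"rz": 0},{"fingers": 0.0,"dx": 0.002,"dy": 0,"dz": -0.067,"rx": -0.003,"ry": -0.007,"rz": 0},{"fingers": 0.0,"dx": 0.002,"dy": 0,"dz": -0.067,"rx": -0.003,"ry": -0.007,"rz": 0}], squeeze=35)

```text
clock: 11.08
tcp_pos: [0.6402, -0.2501, 0.1427]
ee_rot: [[0.842, -0.54, -0.0], [-0.54, -0.842, 0.0], [-0.001, -0.0, -1.0]]
ft_force: [-5.2, 1.9, 4.7]
width: 0.0124
```

```bash
python3 snap.py 10 wrist
```

```text
11.07 [ 0.6402 -0.2501  0.1427] 0.012373119635785839 force [-5.2348  1.926   4.7437] yaw -0.5706894962363274 z [-0.0004  0.0005 -1.    ]
```

View pics/wrist10.png

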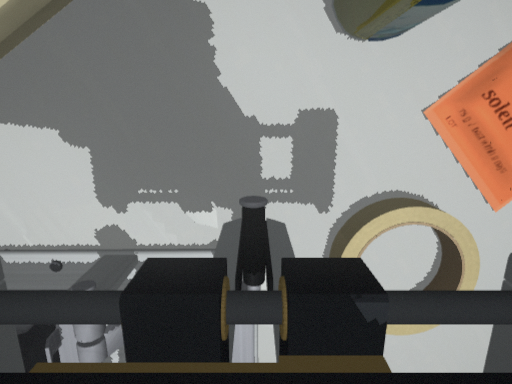

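Emit:
jog_arm(moves=[{"fingers": 0,"dx": -0.0004,"dy": 0.0003,"dz": 0.01,"rx": 0,"ry": 0,"rz": 0},{"fingers": 0,"dx": -0.0026,"dy": 0.0017,"dz": 0.0247,"rx": 0,"ry": 0,"rz": 0},{"fingers": 0,"dx": -0.0066,"dy": 0.0043,"dz": 0.0389,"rx": 0,"ry": 0,"rz": 0},{"fingers": 0,"dx": -0.0124,"dy": 0.0079,"dz": 0.0523,"rx": 0,"ry": 0,"rz": 0},{"fingers": 0,"dx": -0.0198,"dy": 0.0127,"dz": 0.0644,"rx": 0,"ry": 0,"rz": 0},{"fingers": 0,"dx": -0.0286,"dy": 0.0184,"dz": 0.0751,"rx": 0,"ry": 0,"rz": 0},{"fingers": 0,"dx": -0.0387,"dy": 0.0249,"dz": 0.0841,"rx": 0,"ry": 0,"rz": 0},{"fingers": 0,"dx": -0.0498,"dy": 0.032,"dz": 0.0913,"rx": 0,"ry": 0,"rz": 0},{"fingers": 0,"dx": -0.0617,"dy": 0.0396,"dz": 0.0964,"rx": 0,"ry": 0,"rz": 0},{"fingers": 0,"dx": -0.074,"dy": 0.0475,"dz": 0.0993,"rx": 0,"ry": 0,"rz": 0},{"fingers": 0,"dx": -0.0842,"dy": 0.054,"dz": 0.1,"rx": 0,"ry": 0,"rz": 0},{"fingers": 0,"dx": -0.0842,"dy": 0.054,"dz": 0.1,"rx": 0,"ry": 0,"rz": 0}])

```text
clock: 12.62
tcp_pos: [0.5551, -0.1959, 0.2429]
ee_rot: [[0.842, -0.54, -0.001], [-0.54, -0.842, 0.0], [-0.001, 0.0, -1.0]]
ft_force: [-0.3, -1.9, -4.3]
width: 0.0117
```

```bash
python3 snap.py 11 wrist scene; python3 -c "
from h import *
im=cv2.imread('pics/scene11.png')[:,:,::-1];crop(im,220,80,140,130,4.5,'pics/s11c.png')"
```

```text
12.62 [ 0.5551 -0.1959  0.2429] 0.011696548598181233 force [-0.3111 -1.8506 -4.2679] yaw -0.5706125222928181 z [-0.0011  0.0003 -1.    ]
```

View pics/s11c.png

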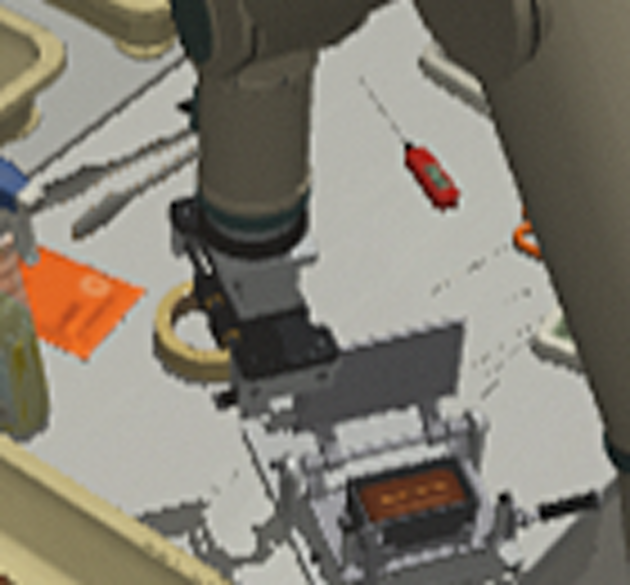

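View pics/wrist11.png

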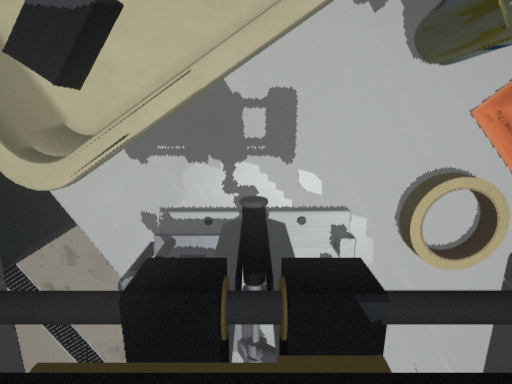

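Emit:
jog_arm(moves=[{"fingers": 0,"dx": -0.0126,"dy": 0.0081,"dz": -0.0011,"rx": 0,"ry": 0,"rz": 0},{"fingers": 0,"dx": -0.0249,"dy": 0.016,"dz": -0.0045,"rx": 0,"ry": 0,"rz": 0},{"fingers": 0,"dx": -0.0366,"dy": 0.0235,"dz": -0.0096,"rx": 0,"ry": 0,"rz": 0},{"fingers": 0,"dx": -0.0475,"dy": 0.0305,"dz": -0.0175,"rx": 0,"ry": 0,"rz": 0},{"fingers": 0,"dx": -0.0574,"dy": 0.0368,"dz": -0.0268,"rx": 0,"ry": 0,"rz": 0},{"fingers": 0,"dx": -0.0659,"dy": 0.0423,"dz": -0.0378,"rx": 0,"ry": 0,"rz": 0},{"fingers": 0,"dx": -0.073,"dy": 0.0469,"dz": -0.0502,"rx": 0,"ry": 0,"rz": 0},{"fingers": 0,"dx": -0.0784,"dy": 0.0504,"dz": -0.0638,"rx": 0,"ry": 0,"rz": 0},{"fingers": 0,"dx": -0.0811,"dy": 0.0521,"dz": -0.0733,"rx": 0,"ry": 0,"rz": 0},{"fingers": 0,"dx": -0.0829,"dy": 0.0532,"dz": -0.083,"rx": 0,"ry": 0,"rz": 0},{"fingers": 0,"dx": -0.0839,"dy": 0.0539,"dz": -0.0929,"rx": 0,"ry": 0,"rz": 0},{"fingers": 0,"dx": -0.0842,"dy": 0.054,"dz": -0.1,"rx": 0,"ry": 0,"rz": 0},{"fingers": 0,"dx": -0.0842,"dy": 0.054,"dz": -0.105,"rx": 0,"ry": 0,"rz": 0},{"fingers": 0,"dx": -0.0842,"dy": 0.054,"dz": -0.105,"rx": 0,"ry": 0,"rz": 0},{"fingers": 0,"dx": -0.0842,"dy": 0.054,"dz": -0.105,"rx": 0,"ry": 0,"rz": 0}])

```text
clock: 14.6
tcp_pos: [0.4715, -0.1427, 0.1402]
ee_rot: [[0.841, -0.541, 0.0], [-0.541, -0.841, 0.001], [-0.0, -0.001, -1.0]]
ft_force: [-10.1, 0.5, 29.9]
width: 0.0118
```

```bash
python3 snap.py 12 wrist scene side; python3 -c "
from h import *
im=cv2.imread('pics/scene12.png')[:,:,::-1];crop(im,220,100,140,120,5,'pics/s12c.png')
im=cv2.imread('pics/side12.png')[:,:,::-1];crop(im,220,110,120,110,5,'pics/d12c.png')"
```

```text
14.6 [ 0.4715 -0.1427  0.1402] 0.011840075419276425 force [-10.1276   0.4949  29.8858] yaw -0.5715689394272117 z [ 0.0003  0.0006 -1.    ]
```

View pics/s12c.png

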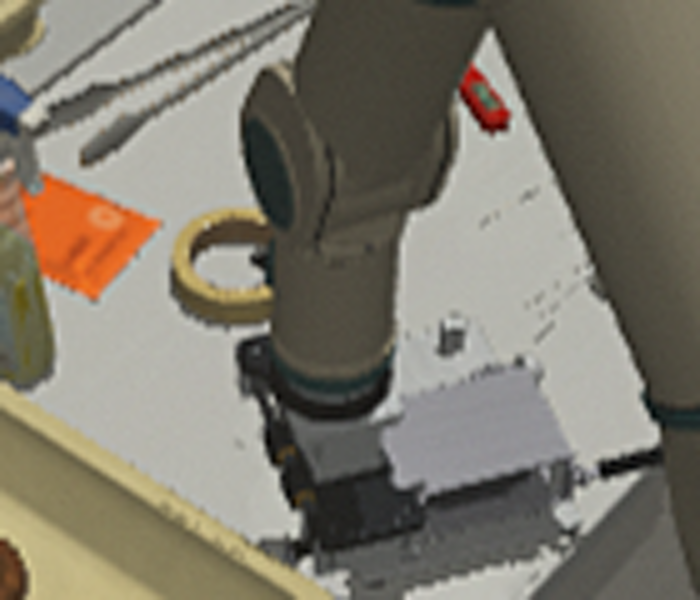

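View pics/d12c.png

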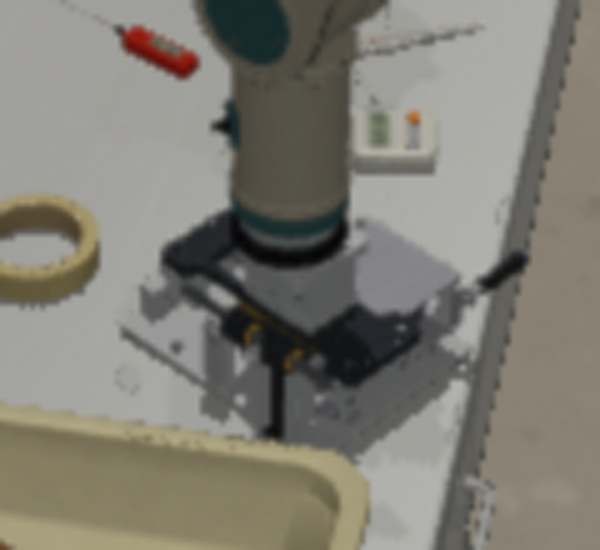

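View pics/wrist12.png

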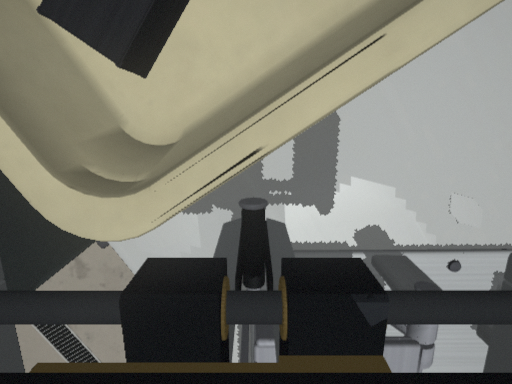

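Emit:
jog_arm(moves=[{"fingers": 0,"dx": 0,"dy": 0,"dz": -0.003,"rx": 0,"ry": 0,"rz": 0},{"fingers": 0,"dx": 0,"dy": 0,"dz": 0,"rx": 0,"ry": 0,"rz": 0},{"fingers": 0.4,"dx": 0,"dy": 0,"dz": 0,"rx": 0,"ry": 0,"rz": 0},{"fingers": 0.5,"dx": 0,"dy": 0,"dz": 0,"rx": 0,"ry": 0,"rz": 0},{"fingers": 0.5,"dx": 0,"dy": 0,"dz": 0,"rx": 0,"ry": 0,"rz": 0},{"fingers": 0.5,"dx": 0,"dy": 0,"dz": 0.04,"rx": 0,"ry": 0,"rz": 0},{"fingers": 0.5,"dx": -0.02,"dy": -0.03,"dz": 0.08,"rx": 0,"ry": 0,"rz": 0},{"fingers": 0.5,"dx": -0.05,"dy": -0.075,"dz": 0.11,"rx": 0,"ry": 0,"rz": 0},{"fingers": 0.5,"dx": -0.075,"dy": -0.12,"dz": 0.12,"rx": 0,"ry": 0,"rz": 0},{"fingers": 0.5,"dx": -0.1,"dy": -0.155,"dz": 0.12,"rx": 0,"ry": 0,"rz": 0},{"fingers": 0.5,"dx": -0.12,"dy": -0.187,"dz": 0.1,"rx": 0,"ry": 0,"rz": 0},{"fingers": 0.5,"dx": -0.12,"dy": -0.187,"dz": 0.1,"rx": 0,"ry": 0,"rz": 0}])

```text
clock: 16.25
tcp_pos: [0.3494, -0.332, 0.2393]
ee_rot: [[0.838, -0.546, -0.001], [-0.546, -0.838, 0.0], [-0.001, 0.001, -1.0]]
ft_force: [0.3, 0.7, 0.1]
width: 0.0471
```

```bash
python3 snap.py 13 wrist scene; python3 -c "
from h import *
im=cv2.imread('pics/scene13.png')[:,:,::-1];crop(im,230,120,130,110,5,'pics/s13c.png')
im=cv2.imread('pics/wrist13.png')[:,:,::-1];crop(im,100,0,300,290,2,'pics/w13c.png')"
```

```text
16.25 [ 0.3494 -0.332   0.2393] 0.047086994509636965 force [0.3212 0.7458 0.0562] yaw -0.577385536676184 z [-0.0015  0.0003 -1.    ]
```

View pics/s13c.png

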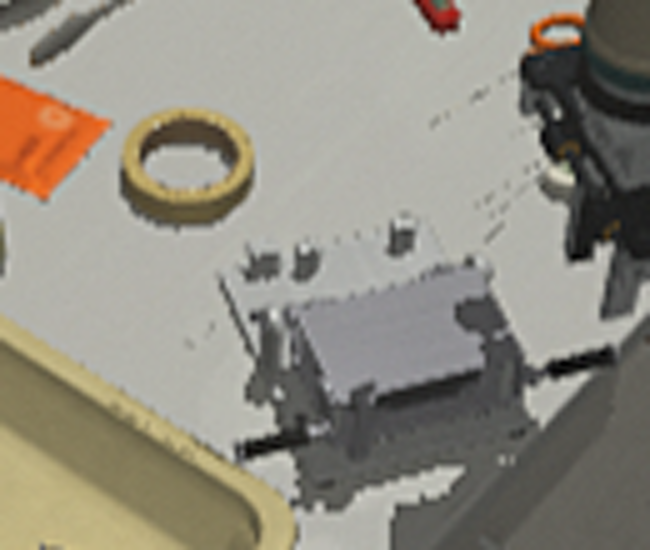

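View pics/w13c.png

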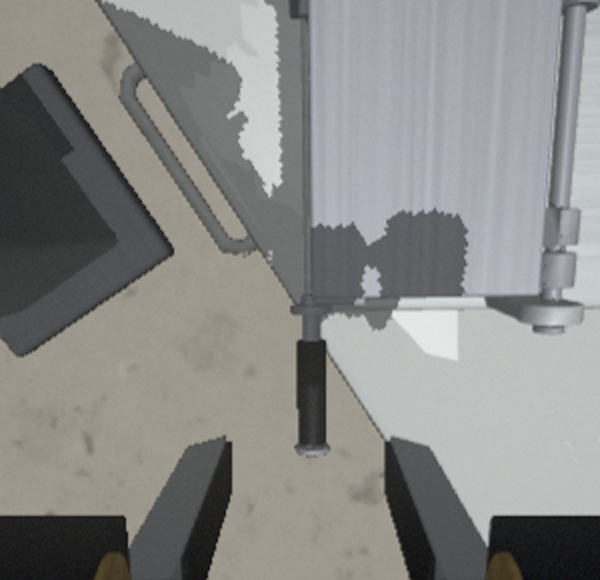

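```bash
python3 - <<'E'
from h import *
np.set_printoptions(precision=4,suppress=True)
c=dict(np.load('pics/wrist13.npz'))
q=np.array([ray(c,*p,.062) for p in[(255.5,170),(256,222)]]);d=q[0]-q[1];print(q,q.mean(0),np.linalg.norm(d),np.arctan2(d[1],d[0]))
print(robot.observe()['joints'])
E
```

```text
[[ 0.3652 -0.3108  0.062 ]
 [ 0.3403 -0.3501  0.062 ]] [ 0.3527 -0.3304  0.062 ] 0.04654009241997235 1.0049844580946783
[ 0.5687  0.4921  0.1795  2.0447 -0.1483  0.6171  0.2766]
```

Emit:
jog_arm(moves=[{"fingers": 0.5,"dx": 0.003,"dy": 0.002,"dz": -0.04,"rx": 0,"ry": 0,"rz": 0.006},{"fingers": 0.5,"dx": 0.003,"dy": 0.002,"dz": -0.08,"rx": 0,"ry": 0,"rz": 0.006},{"fingers": 0.5,"dx": 0.003,"dy": 0.002,"dz": -0.098,"rx": 0,"ry": 0,"rz": 0.006},{"fingers": 0.5,"dx": 0.003,"dy": 0.002,"dz": -0.098,"rx": 0,"ry": 0,"rz": 0.006},{"fingers": 0.2,"dx": 0.003,"dy": 0.002,"dz": -0.098,"rx": 0,"ry": 0,"rz": 0.006},{"fingers": 0,"dx": 0.003,"dy": 0.002,"dz": -0.098,"rx": 0,"ry": 0,"rz": 0.006},{"fingers": 0,"dx": 0.003,"dy": 0.002,"dz": -0.098,"rx": 0,"ry": 0,"rz": 0.006},{"fingers": 0,"dx": 0.003,"dy": 0.002,"dz": -0.098,"rx": 0,"ry": 0,"rz": 0.006}], squeeze=40)

```text
clock: 17.35
tcp_pos: [0.3543, -0.3272, 0.1423]
ee_rot: [[0.844, -0.536, -0.0], [-0.536, -0.844, 0.002], [-0.001, -0.001, -1.0]]
ft_force: [-0.2, -0.7, 2.5]
width: 0.0117
```

```bash
python3 snap.py 14 wrist
```

```text
17.35 [ 0.3543 -0.3272  0.1423] 0.01170103781871126 force [-0.1936 -0.6659  2.4563] yaw -0.5661003765732753 z [-0.0004  0.0019 -1.    ]
```

View pics/wrist14.png

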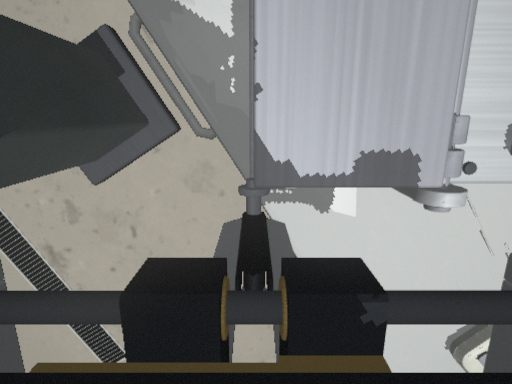

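Emit:
jog_arm(moves=[{"fingers": 0,"dx": 0.0004,"dy": -0.0003,"dz": 0.01,"rx": 0,"ry": 0,"rz": 0},{"fingers": 0,"dx": 0.0026,"dy": -0.0017,"dz": 0.0247,"rx": 0,"ry": 0,"rz": 0},{"fingers": 0,"dx": 0.0066,"dy": -0.0043,"dz": 0.0389,"rx": 0,"ry": 0,"rz": 0},{"fingers": 0,"dx": 0.0124,"dy": -0.0079,"dz": 0.0523,"rx": 0,"ry": 0,"rz": 0},{"fingers": 0,"dx": 0.0198,"dy": -0.0127,"dz": 0.0644,"rx": 0,"ry": 0,"rz": 0},{"fingers": 0,"dx": 0.0286,"dy": -0.0184,"dz": 0.0751,"rx": 0,"ry": 0,"rz": 0},{"fingers": 0,"dx": 0.0387,"dy": -0.0249,"dz": 0.0841,"rx": 0,"ry": 0,"rz": 0},{"fingers": 0,"dx": 0.0498,"dy": -0.032,"dz": 0.0913,"rx": 0,"ry": 0,"rz": 0},{"fingers": 0,"dx": 0.0617,"dy": -0.0396,"dz": 0.0964,"rx": 0,"ry": 0,"rz": 0},{"fingers": 0,"dx": 0.074,"dy": -0.0475,"dz": 0.0993,"rx": 0,"ry": 0,"rz": 0},{"fingers": 0,"dx": 0.0842,"dy": -0.054,"dz": 0.1,"rx": 0,"ry": 0,"rz": 0},{"fingers": 0,"dx": 0.0842,"dy": -0.054,"dz": 0.1,"rx": 0,"ry": 0,"rz": 0}])

```text
clock: 18.9
tcp_pos: [0.4397, -0.3815, 0.2425]
ee_rot: [[0.844, -0.536, 0.001], [-0.536, -0.844, 0.001], [0.001, -0.002, -1.0]]
ft_force: [0.7, 1.9, -2.0]
width: 0.0115
```

```bash
python3 snap.py 15 scene side; python3 -c "
from h import *
im=cv2.imread('pics/scene15.png')[:,:,::-1];crop(im,230,90,130,120,5,'pics/s15c.png')
im=cv2.imread('pics/side15.png')[:,:,::-1];crop(im,220,90,130,120,5,'pics/d15c.png')"
```

```text
18.9 [ 0.4397 -0.3815  0.2425] 0.011467090164007432 force [ 0.685   1.9233 -1.9685] yaw -0.5656992088967613 z [ 0.0015  0.001  -1.    ]
```

View pics/s15c.png

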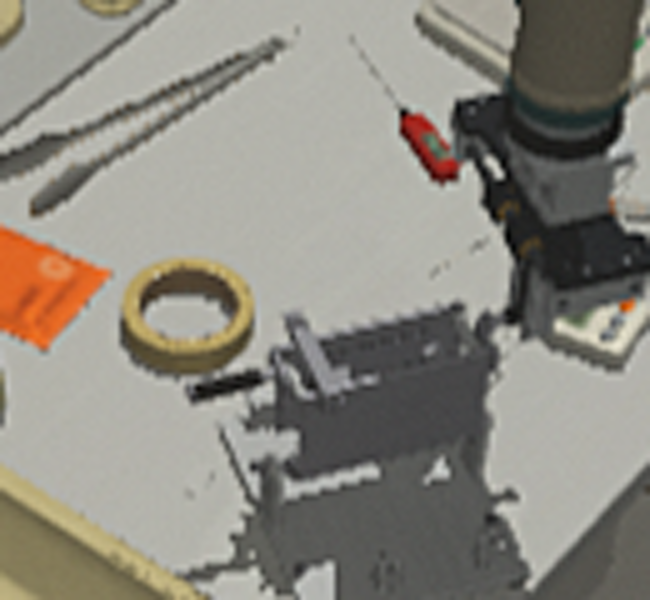

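View pics/d15c.png

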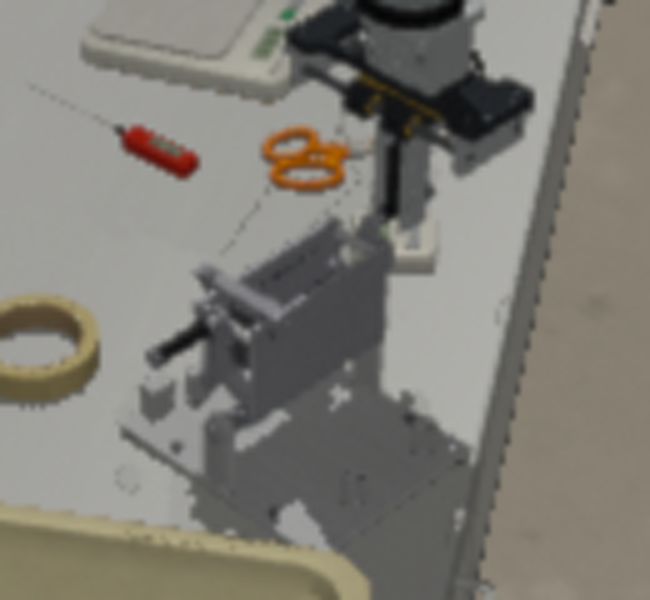

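Emit:
jog_arm(moves=[{"fingers": 0,"dx": 0.0126,"dy": -0.0081,"dz": -0.0011,"rx": 0,"ry": 0,"rz": 0},{"fingers": 0,"dx": 0.0249,"dy": -0.016,"dz": -0.0045,"rx": 0,"ry": 0,"rz": 0},{"fingers": 0,"dx": 0.0366,"dy": -0.0235,"dz": -0.0096,"rx": 0,"ry": 0,"rz": 0},{"fingers": 0,"dx": 0.0475,"dy": -0.0305,"dz": -0.0175,"rx": 0,"ry": 0,"rz": 0},{"fingers": 0,"dx": 0.0574,"dy": -0.0368,"dz": -0.0268,"rx": 0,"ry": 0,"rz": 0},{"fingers": 0,"dx": 0.0659,"dy": -0.0423,"dz": -0.0378,"rx": 0,"ry": 0,"rz": 0},{"fingers": 0,"dx": 0.073,"dy": -0.0469,"dz": -0.0502,"rx": 0,"ry": 0,"rz": 0},{"fingers": 0,"dx": 0.0784,"dy": -0.0504,"dz": -0.0638,"rx": 0,"ry": 0,"rz": 0},{"fingers": 0,"dx": 0.0811,"dy": -0.0521,"dz": -0.0733,"rx": 0,"ry": 0,"rz": 0},{"fingers": 0,"dx": 0.0829,"dy": -0.0532,"dz": -0.083,"rx": 0,"ry": 0,"rz": 0},{"fingers": 0,"dx": 0.0839,"dy": -0.0539,"dz": -0.0929,"rx": 0,"ry": 0,"rz": 0},{"fingers": 0,"dx": 0.0842,"dy": -0.054,"dz": -0.1,"rx": 0,"ry": 0,"rz": 0},{"fingers": 0,"dx": 0.0842,"dy": -0.054,"dz": -0.105,"rx": 0,"ry": 0,"rz": 0},{"fingers": 0,"dx": 0.0842,"dy": -0.054,"dz": -0.105,"rx": 0,"ry": 0,"rz": 0},{"fingers": 0,"dx": 0.0842,"dy": -0.054,"dz": -0.105,"rx": 0,"ry": 0,"rz": 0}])

```text
clock: 20.88
tcp_pos: [0.5231, -0.4346, 0.1418]
ee_rot: [[0.844, -0.536, 0.002], [-0.536, -0.844, 0.003], [-0.0, -0.003, -1.0]]
ft_force: [-4.7, 9.6, 23.5]
width: 0.0119
```

```bash
python3 snap.py 16 wrist scene side; python3 -c "
from h import *
im=cv2.imread('pics/scene16.png')[:,:,::-1];crop(im,230,90,130,120,5,'pics/s16c.png')
im=cv2.imread('pics/side16.png')[:,:,::-1];crop(im,220,90,130,120,5,'pics/d16c.png')"
```

```text
20.88 [ 0.5231 -0.4346  0.1418] 0.011902803883666388 force [-4.7286  9.6034 23.4609] yaw -0.56584980226249 z [ 0.0016  0.0026 -1.    ]
```

View pics/s16c.png

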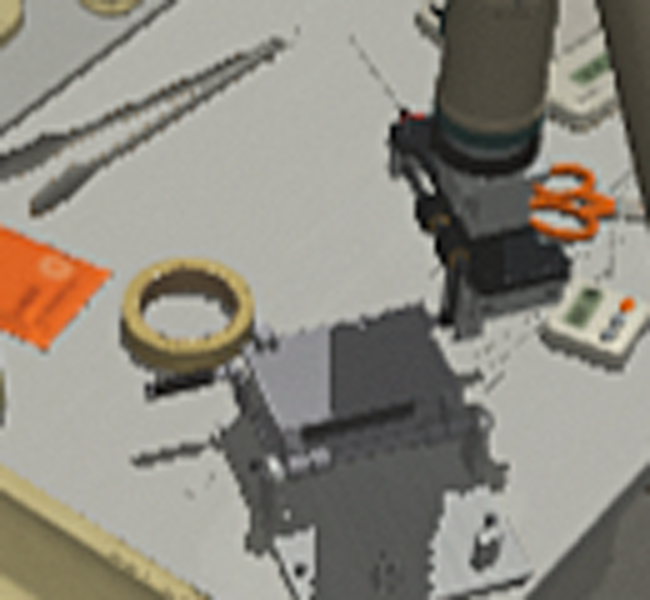

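View pics/d16c.png

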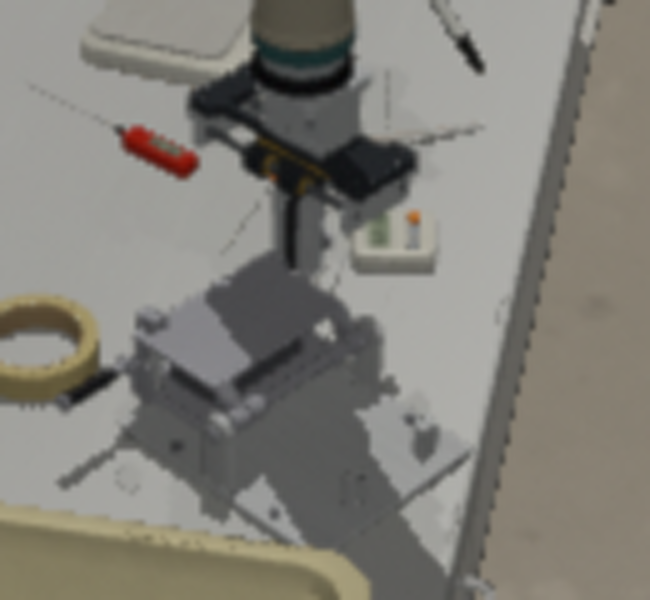

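View pics/wrist16.png

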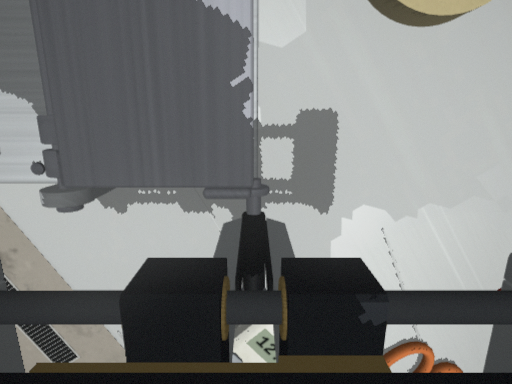

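Emit:
jog_arm(moves=[{"fingers": 0,"dx": 0,"dy": 0,"dz": -0.004,"rx": 0,"ry": 0,"rz": 0},{"fingers": 0,"dx": 0,"dy": 0,"dz": -0.006,"rx": 0,"ry": 0,"rz": 0},{"fingers": 0,"dx": 0,"dy": 0,"dz": -0.006,"rx": 0,"ry": 0,"rz": 0}])

```text
clock: 21.4
tcp_pos: [0.523, -0.4346, 0.1416]
ee_rot: [[0.844, -0.536, 0.003], [-0.536, -0.844, 0.003], [0.001, -0.004, -1.0]]
ft_force: [-7.4, 10.5, 31.0]
width: 0.0117
```

```bash
python3 snap.py 17 wrist
```

```text
21.4 [ 0.523  -0.4346  0.1416] 0.011688790327888275 force [-7.3946 10.4921 31.0005] yaw -0.5659509047743607 z [ 0.0031  0.0027 -1.    ]
```

Emit:
jog_arm(moves=[{"fingers": 0,"dx": 0,"dy": 0,"dz": 0.002,"rx": 0,"ry": 0,"rz": 0},{"fingers": 0,"dx": -0.0004,"dy": 0.0003,"dz": 0.01,"rx": 0,"ry": 0,"rz": 0},{"fingers": 0,"dx": -0.0017,"dy": 0.0011,"dz": 0.02,"rx": 0,"ry": 0,"rz": 0},{"fingers": 0,"dx": -0.0038,"dy": 0.0024,"dz": 0.0296,"rx": 0,"ry": 0,"rz": 0},{"fingers": 0,"dx": -0.0066,"dy": 0.0043,"dz": 0.0389,"rx": 0,"ry": 0,"rz": 0},{"fingers": 0,"dx": -0.0066,"dy": 0.0043,"dz": 0.0389,"rx": 0,"ry": 0,"rz": 0}])

```text
clock: 22.2
tcp_pos: [0.5163, -0.4303, 0.1813]
ee_rot: [[0.844, -0.536, 0.003], [-0.536, -0.844, 0.002], [0.002, -0.004, -1.0]]
ft_force: [0.4, 3.1, -2.1]
width: 0.012
```

```bash
python3 snap.py 18 wrist scene side; python3 -c "
from h import *
im=cv2.imread('pics/scene18.png')[:,:,::-1];crop(im,230,90,130,120,5,'pics/s18c.png')
im=cv2.imread('pics/side18.png')[:,:,::-1];crop(im,220,90,130,120,5,'pics/d18c.png')"
```

```text
22.2 [ 0.5163 -0.4303  0.1813] 0.012020980131203384 force [ 0.4164  3.1192 -2.0781] yaw -0.5660004316305269 z [ 0.0035  0.0024 -1.    ]
```

View pics/s18c.png

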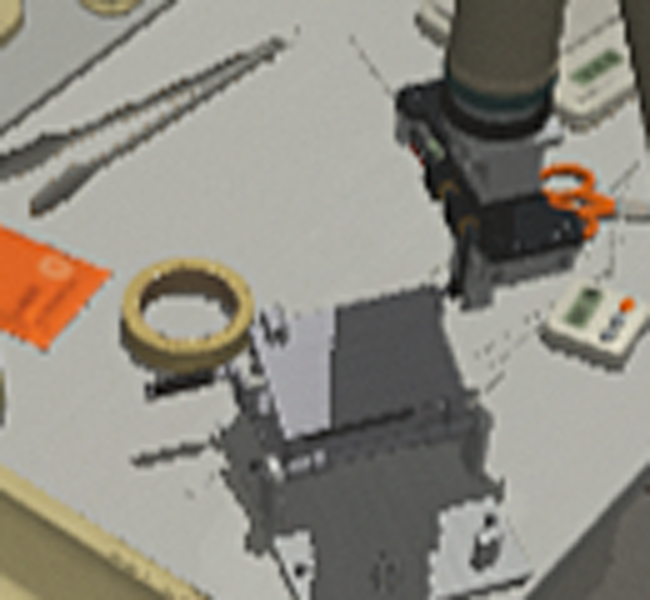

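View pics/d18c.png

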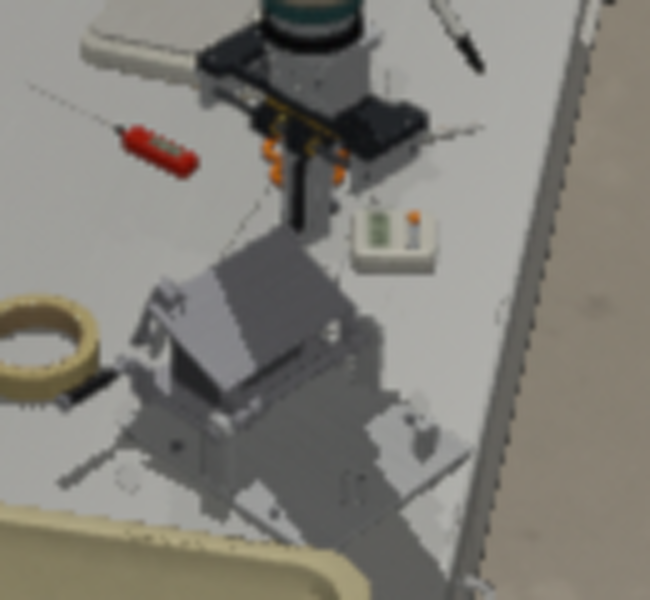

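Emit:
jog_arm(moves=[{"fingers": 0,"dx": -0.0057,"dy": 0.0037,"dz": 0.0134,"rx": 0,"ry": 0,"rz": 0},{"fingers": 0,"dx": -0.0131,"dy": 0.0084,"dz": 0.0255,"rx": 0,"ry": 0,"rz": 0},{"fingers": 0,"dx": -0.022,"dy": 0.0141,"dz": 0.0362,"rx": 0,"ry": 0,"rz": 0},{"fingers": 0,"dx": -0.0321,"dy": 0.0206,"dz": 0.0452,"rx": 0,"ry": 0,"rz": 0},{"fingers": 0,"dx": -0.0432,"dy": 0.0277,"dz": 0.0524,"rx": 0,"ry": 0,"rz": 0},{"fingers": 0,"dx": -0.055,"dy": 0.0353,"dz": 0.0575,"rx": 0,"ry": 0,"rz": 0},{"fingers": 0,"dx": -0.0673,"dy": 0.0432,"dz": 0.0604,"rx": 0,"ry": 0,"rz": 0},{"fingers": 0,"dx": -0.0775,"dy": 0.0498,"dz": 0.0611,"rx": 0,"ry": 0,"rz": 0},{"fingers": 0,"dx": -0.09,"dy": 0.0578,"dz": 0.06,"rx": 0,"ry": 0,"rz": 0},{"fingers": 0,"dx": -0.1024,"dy": 0.0657,"dz": 0.0566,"rx": 0,"ry": 0,"rz": 0},{"fingers": 0,"dx": -0.1141,"dy": 0.0733,"dz": 0.0515,"rx": 0,"ry": 0,"rz": 0},{"fingers": 0,"dx": -0.125,"dy": 0.0803,"dz": 0.0436,"rx": 0,"ry": 0,"rz": 0},{"fingers": 0,"dx": -0.1349,"dy": 0.0866,"dz": 0.0343,"rx": 0,"ry": 0,"rz": 0},{"fingers": 0,"dx": -0.1434,"dy": 0.0921,"dz": 0.0233,"rx": 0,"ry": 0,"rz": 0},{"fingers": 0,"dx": -0.1505,"dy": 0.0966,"dz": 0.0109,"rx": 0,"ry": 0,"rz": 0},{"fingers": 0,"dx": -0.1559,"dy": 0.1001,"dz": -0.0027,"rx": 0,"ry": 0,"rz": 0},{"fingers": 0,"dx": -0.1596,"dy": 0.1025,"dz": -0.017,"rx": 0,"ry": 0,"rz": 0},{"fingers": 0,"dx": -0.1614,"dy": 0.1036,"dz": -0.0318,"rx": 0,"ry": 0,"rz": 0},{"fingers": 0,"dx": -0.1616,"dy": 0.1038,"dz": -0.0389,"rx": 0,"ry": 0,"rz": 0},{"fingers": 0,"dx": -0.1616,"dy": 0.1038,"dz": -0.041,"rx": 0,"ry": 0,"rz": 0}])

```text
clock: 24.85
tcp_pos: [0.354, -0.3273, 0.1414]
ee_rot: [[0.844, -0.537, 0.003], [-0.537, -0.844, 0.002], [0.002, -0.003, -1.0]]
ft_force: [-4.2, 3.6, 36.4]
width: 0.0119
```

```bash
python3 snap.py 19 wrist scene side; python3 -c "
from h import *
im=cv2.imread('pics/scene19.png')[:,:,::-1];crop(im,230,110,130,120,5,'pics/s19c.png')
im=cv2.imread('pics/side19.png')[:,:,::-1];crop(im,220,100,130,120,5,'pics/d19c.png')"
```

```text
24.85 [ 0.354  -0.3273  0.1414] 0.011884790406051966 force [-4.2445  3.6389 36.4129] yaw -0.5669256618802241 z [ 0.0033  0.0017 -1.    ]
```

View pics/s19c.png

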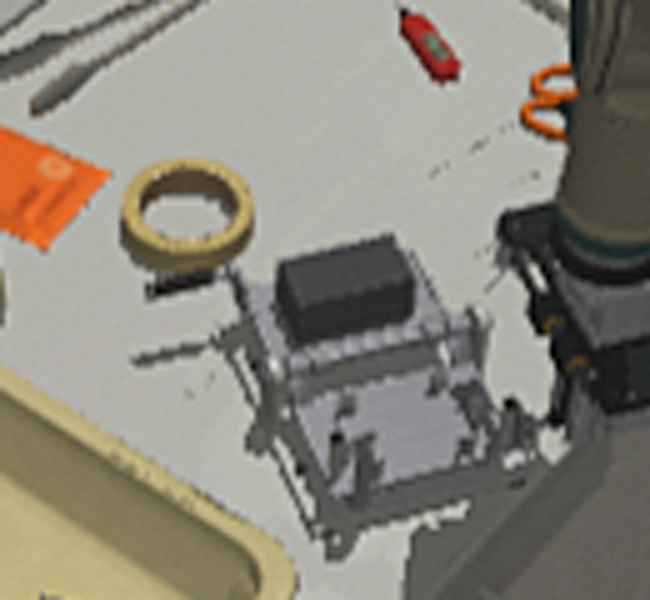

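View pics/d19c.png

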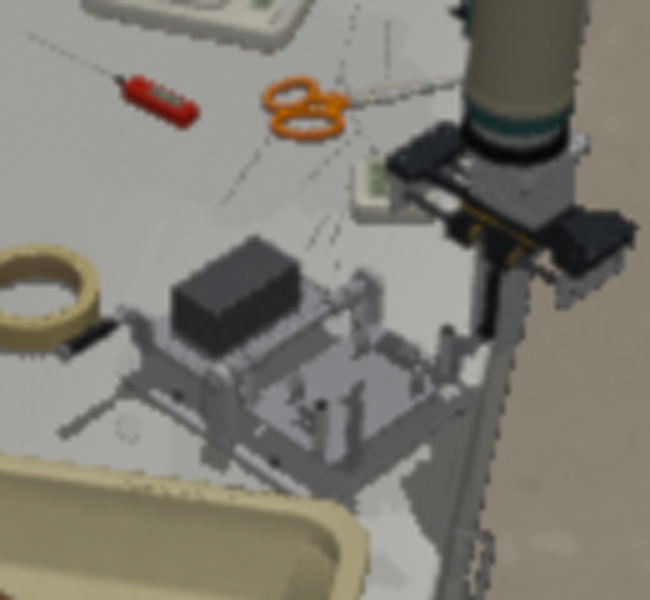

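Emit:
jog_arm(moves=[{"fingers": 0,"dx": 0,"dy": 0,"dz": 0.003,"rx": 0,"ry": 0,"rz": 0},{"fingers": 0.3,"dx": 0,"dy": 0,"dz": 0.003,"rx": 0,"ry": 0,"rz": 0},{"fingers": 0.5,"dx": 0,"dy": 0,"dz": 0.003,"rx": 0,"ry": 0,"rz": 0},{"fingers": 0.5,"dx": 0,"dy": 0,"dz": 0.003,"rx": 0,"ry": 0,"rz": 0},{"fingers": 0.5,"dx": 0,"dy": 0,"dz": 0.05,"rx": 0,"ry": 0,"rz": 0},{"fingers": 0.7,"dx": 0.0,"dy": 0,"dz": 0.1,"rx": 0,"ry": 0,"rz": 0},{"fingers": 0.7,"dx": 0.03,"dy": -0.004,"dz": 0.13,"rx": 0,"ry": 0,"rz": 0},{"fingers": 0.7,"dx": 0.08,"dy": -0.01,"dz": 0.13,"rx": 0,"ry": 0,"rz": 0},{"fingers": 0.7,"dx": 0.13,"dy": -0.016,"dz": 0.13,"rx": 0,"ry": 0,"rz": 0},{"fingers": 0.7,"dx": 0.17,"dy": -0.02,"dz": 0.13,"rx": 0,"ry": 0,"rz": 0},{"fingers": 0.7,"dx": 0.179,"dy": -0.022,"dz": 0.13,"rx": 0,"ry": 0,"rz": 0},{"fingers": 0.7,"dx": 0.179,"dy": -0.022,"dz": 0.13,"rx": 0,"ry": 0,"rz": 0}])

```text
clock: 26.5
tcp_pos: [0.5323, -0.3493, 0.271]
ee_rot: [[0.844, -0.537, 0.002], [-0.537, -0.844, 0.002], [0.001, -0.002, -1.0]]
ft_force: [-0.5, 1.0, -0.5]
width: 0.0659
```

```bash
python3 snap.py 20 wrist; python3 -c "
from h import *
im=cv2.imread('pics/wrist20.png')[:,:,::-1];crop(im,110,40,260,200,3,'pics/w20c.png')"
```

```text
26.5 [ 0.5323 -0.3493  0.271 ] 0.0658861211556871 force [-0.537   1.0163 -0.5018] yaw -0.5669881485639469 z [ 0.0018  0.0017 -1.    ]
```

View pics/w20c.png

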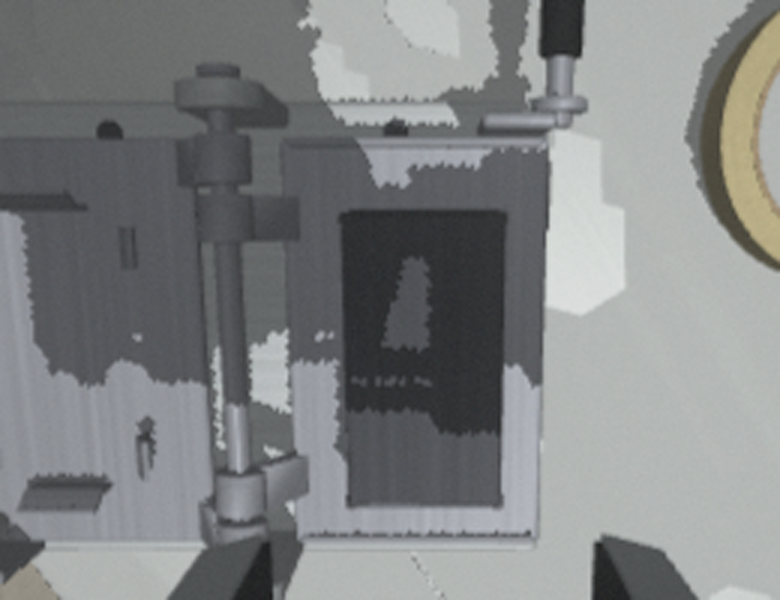

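```bash
python3 - <<'E'
from h import *
np.set_printoptions(precision=4,suppress=True)
c=dict(np.load('pics/wrist20.npz'));W=lambda x,y:(110+(x-1)/3,40+(y-1)/3)
Q=np.array([ray(c,*W(*p),.081) for p in[(341,212),(505,212),(501,504),(348,506)]]);print(Q,Q.mean(0))
for i in range(4):
  d=Q[(i+1)%4]-Q[i];print(np.linalg.norm(d),np.arctan2(d[1],d[0]))
E
```

```text
[[ 0.5517 -0.2718  0.081 ]
 [ 0.5909 -0.2967  0.081 ]
 [ 0.545  -0.3696  0.081 ]
 [ 0.5052 -0.3451  0.081 ]] [ 0.5482 -0.3208  0.081 ]
0.04635170215770848 -0.5663660639657052
0.08615746462162807 -2.132344255002119
0.046697816034875286 2.58847894785222
0.08677533344038313 1.0052727082055244
```

Emit:
jog_arm(moves=[{"fingers": 0.7,"dx": 0.016,"dy": 0.028,"dz": -0.03,"rx": -0.002,"ry": 0.002,"rz": 0},{"fingers": 0.7,"dx": 0.016,"dy": 0.028,"dz": -0.08,"rx": -0.002,"ry": 0.002,"rz": 0},{"fingers": 0.7,"dx": 0.016,"dy": 0.028,"dz": -0.115,"rx": -0.002,"ry": 0.002,"rz": 0},{"fingers": 0.7,"dx": 0.016,"dy": 0.028,"dz": -0.127,"rx": -0.002,"ry": 0.002,"rz": 0},{"fingers": 0.7,"dx": 0.016,"dy": 0.028,"dz": -0.127,"rx": -0.002,"ry": 0.002,"rz": 0},{"fingers": 0.55,"dx": 0.016,"dy": 0.028,"dz": -0.127,"rx": -0.002,"ry": 0.002,"rz": 0},{"fingers": 0.35,"dx": 0.016,"dy": 0.028,"dz": -0.127,"rx": -0.002,"ry": 0.002,"rz": 0},{"fingers": 0.35,"dx": 0.016,"dy": 0.028,"dz": -0.127,"rx": -0.002,"ry": 0.002,"rz": 0},{"fingers": 0.35,"dx": 0.016,"dy": 0.028,"dz": -0.127,"rx": -0.002,"ry": 0.002,"rz": 0}], squeeze=20)

```text
clock: 27.68
tcp_pos: [0.5478, -0.3218, 0.1456]
ee_rot: [[0.843, -0.538, 0.001], [-0.538, -0.843, -0.001], [0.001, 0.0, -1.0]]
ft_force: [-1.3, 0.8, 7.3]
width: 0.0488
```

Emit:
jog_arm(moves=[{"fingers": 0.35,"dx": 0,"dy": 0,"dz": 0.01,"rx": 0,"ry": 0,"rz": 0},{"fingers": 0.35,"dx": 0,"dy": 0,"dz": 0.025,"rx": 0,"ry": 0,"rz": 0},{"fingers": 0.35,"dx": 0,"dy": 0,"dz": 0.045,"rx": 0,"ry": 0,"rz": 0},{"fingers": 0.35,"dx": 0,"dy": 0,"dz": 0.075,"rx": 0,"ry": 0,"rz": 0},{"fingers": 0.35,"dx": 0,"dy": 0,"dz": 0.12,"rx": 0,"ry": 0,"rz": 0},{"fingers": 0.35,"dx": 0,"dy": 0,"dz": 0.14,"rx": 0,"ry": 0,"rz": 0},{"fingers": 0.35,"dx": 0,"dy": 0,"dz": 0.14,"rx": 0,"ry": 0,"rz": 0}])

```text
clock: 28.55
tcp_pos: [0.5486, -0.3224, 0.2883]
ee_rot: [[0.843, -0.538, 0.005], [-0.538, -0.843, -0.003], [0.006, 0.0, -1.0]]
ft_force: [0.5, 0.6, -1.8]
width: 0.0491
```

```bash
python3 snap.py 21 wrist scene side; python3 -c "
from h import *
im=cv2.imread('pics/scene21.png')[:,:,::-1];crop(im,230,90,130,120,5,'pics/s21c.png')
im=cv2.imread('pics/side21.png')[:,:,::-1];crop(im,220,100,130,120,5,'pics/d21c.png')"
```

```text
28.55 [ 0.5486 -0.3224  0.2883] 0.0490754159585424 force [ 0.4713  0.6376 -1.7607] yaw -0.5679423348662728 z [ 0.005  -0.0033 -1.    ]
```

View pics/s21c.png

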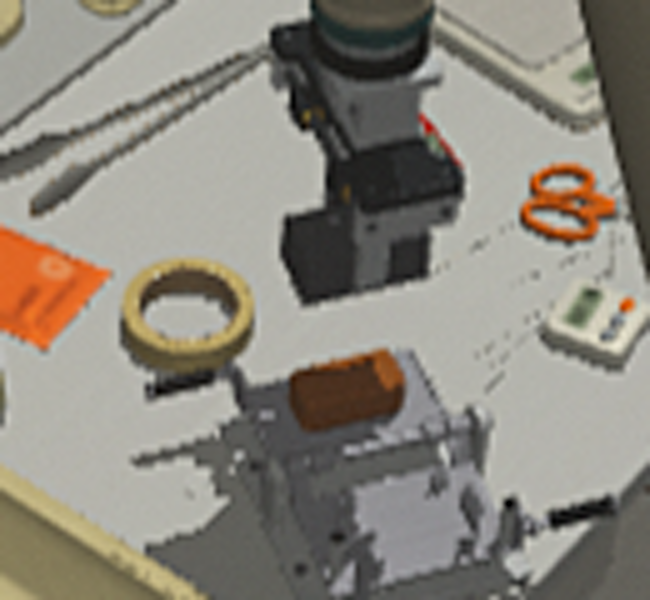

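View pics/d21c.png

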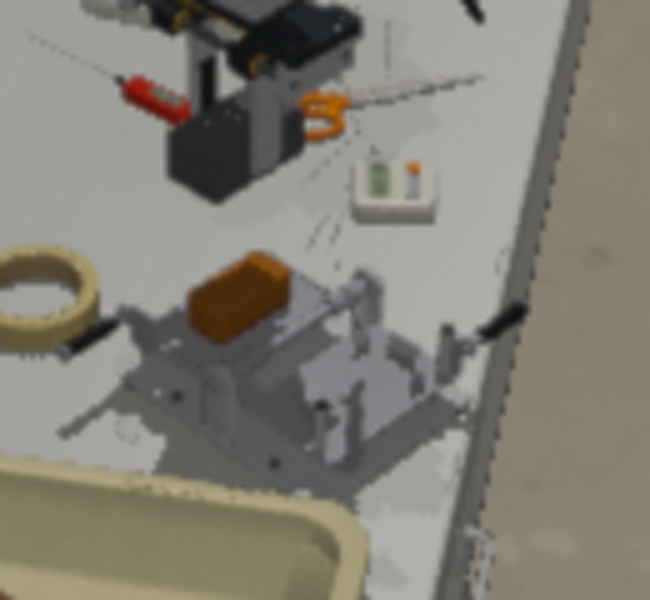

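View pics/wrist21.png

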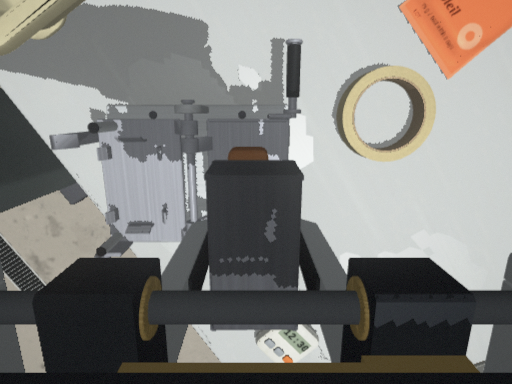

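Emit:
jog_arm(moves=[{"fingers": 0.35,"dx": 0.0,"dy": 0.03,"dz": 0.01,"rx": 0.003,"ry": 0.005,"rz": 0},{"fingers": 0.35,"dx": 0.0,"dy": 0.075,"dz": 0.02,"rx": 0.003,"ry": 0.005,"rz": 0},{"fingers": 0.35,"dx": 0.005,"dy": 0.125,"dz": 0.02,"rx": 0.003,"ry": 0.005,"rz": 0},{"fingers": 0.35,"dx": 0.01,"dy": 0.175,"dz": 0.02,"rx": 0.003,"ry": 0.005,"rz": 0},{"fingers": 0.35,"dx": 0.02,"dy": 0.225,"dz": 0.02,"rx": 0.003,"ry": 0.005,"rz": 0},{"fingers": 0.35,"dx": 0.04,"dy": 0.275,"dz": 0.02,"rx": 0.003,"ry": 0.005,"rz": 0},{"fingers": 0.35,"dx": 0.07,"dy": 0.32,"dz": 0.02,"rx": 0.003,"ry": 0.005,"rz": 0},{"fingers": 0.35,"dx": 0.1,"dy": 0.365,"dz": 0.01,"rx": 0.003,"ry": 0.005,"rz": 0},{"fingers": 0.35,"dx": 0.13,"dy": 0.415,"dz": 0,"rx": 0.003,"ry": 0.005,"rz": 0},{"fingers": 0.35,"dx": 0.15,"dy": 0.455,"dz": -0.03,"rx": 0.003,"ry": 0.005,"rz": 0},{"fingers": 0.35,"dx": 0.151,"dy": 0.472,"dz": -0.07,"rx": 0.003,"ry": 0.005,"rz": 0},{"fingers": 0.35,"dx": 0.151,"dy": 0.472,"dz": -0.09,"rx": 0.003,"ry": 0.005,"rz": 0},{"fingers": 0.35,"dx": 0.151,"dy": 0.472,"dz": -0.09,"rx": 0.003,"ry": 0.005,"rz": 0}])

```text
clock: 30.32
tcp_pos: [0.697, 0.1486, 0.1924]
ee_rot: [[0.842, -0.539, -0.01], [-0.539, -0.842, 0.001], [-0.009, 0.005, -1.0]]
ft_force: [-0.5, -1.0, -0.5]
width: 0.0489
```

```bash
python3 snap.py 22 wrist scene side
```

```text
30.32 [0.697  0.1486 0.1924] 0.0489419625643469 force [-0.498  -1.0473 -0.4994] yaw -0.5693378271338815 z [-0.0104  0.0005 -0.9999]
```

View pics/wrist22.png

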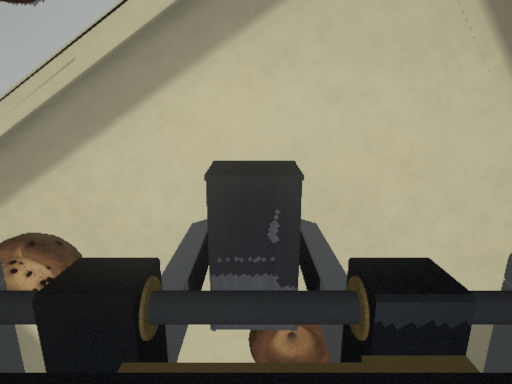

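View pics/scene22.png

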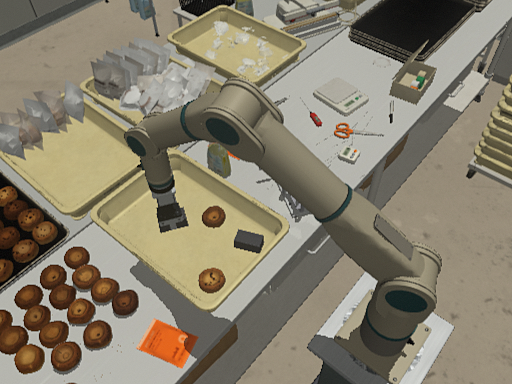

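View pics/side22.png

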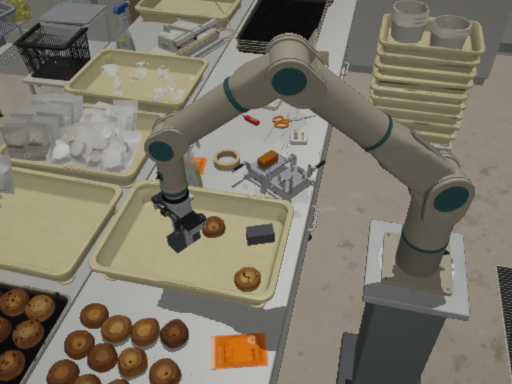

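Emit:
jog_arm(moves=[{"fingers": 0.35,"dx": 0.005,"dy": 0.01,"dz": -0.03,"rx": 0,"ry": -0.01,"rz": 0},{"fingers": 0.35,"dx": 0.005,"dy": 0.01,"dz": -0.06,"rx": 0,"ry": -0.01,"rz": 0},{"fingers": 0.35,"dx": 0.005,"dy": 0.01,"dz": -0.072,"rx": 0,"ry": -0.01,"rz": 0},{"fingers": 0.35,"dx": 0.005,"dy": 0.01,"dz": -0.077,"rx": 0,"ry": -0.01,"rz": 0},{"fingers": 0.35,"dx": 0.005,"dy": 0.01,"dz": -0.08,"rx": 0,"ry": -0.01,"rz": 0},{"fingers": 0.35,"dx": 0.005,"dy": 0.01,"dz": -0.082,"rx": 0,"ry": -0.01,"rz": 0},{"fingers": 0.35,"dx": 0.005,"dy": 0.01,"dz": -0.082,"rx": 0,"ry": -0.01,"rz": 0}])

```text
clock: 31.35
tcp_pos: [0.7046, 0.1588, 0.115]
ee_rot: [[0.842, -0.54, 0.008], [-0.54, -0.842, 0.003], [0.005, -0.007, -1.0]]
ft_force: [-0.5, -0.0, -0.7]
width: 0.049
```

Emit:
jog_arm(moves=[{"fingers": 0.35,"dx": 0,"dy": 0,"dz": -0.003,"rx": -0.003,"ry": 0.008,"rz": 0},{"fingers": 0.35,"dx": 0,"dy": 0,"dz": -0.005,"rx": -0.003,"ry": 0.008,"rz": 0},{"fingers": 0.35,"dx": 0,"dy": 0,"dz": -0.005,"rx": -0.003,"ry": 0.008,"rz": 0}])

```text
clock: 31.72
tcp_pos: [0.7049, 0.1589, 0.1125]
ee_rot: [[0.842, -0.54, 0.0], [-0.54, -0.842, 0.0], [0.0, -0.0, -1.0]]
ft_force: [-4.5, -0.2, 11.4]
width: 0.0488
```

Contact at the expected height; release and retreat.

Emit:
jog_arm(moves=[{"fingers": 0.58,"dx": 0,"dy": 0,"dz": 0.001,"rx": 0,"ry": 0,"rz": 0},{"fingers": 0.7,"dx": 0,"dy": 0,"dz": 0.001,"rx": 0,"ry": 0,"rz": 0},{"fingers": 0.7,"dx": 0,"dy": 0,"dz": 0.001,"rx": 0,"ry": 0,"rz": 0},{"fingers": 0.7,"dx": 0,"dy": 0,"dz": 0.03,"rx": 0,"ry": 0,"rz": 0},{"fingers": 0.7,"dx": 0,"dy": 0,"dz": 0.08,"rx": 0,"ry": 0,"rz": 0},{"fingers": 0.7,"dx": 0,"dy": 0,"dz": 0.13,"rx": 0,"ry": 0,"rz": 0},{"fingers": 0.7,"dx": 0,"dy": 0,"dz": 0.18,"rx": 0,"ry": 0,"rz": 0},{"fingers": 0.7,"dx": 0,"dy": 0,"dz": 0.2,"rx": 0,"ry": 0,"rz": 0},{"fingers": 0.7,"dx": 0,"dy": 0,"dz": 0.2,"rx": 0,"ry": 0,"rz": 0}])

```text
clock: 32.85
tcp_pos: [0.7056, 0.159, 0.3142]
ee_rot: [[0.842, -0.54, 0.004], [-0.54, -0.842, 0.001], [0.003, -0.003, -1.0]]
ft_force: [-0.7, 0.0, 0.1]
width: 0.0661
```

```bash
python3 snap.py 23 wrist scene side; python3 -c "
from h import *
im=cv2.imread('pics/scene23.png')[:,:,::-1];crop(im,140,140,210,160,3.8,'pics/s23c.png')
im=cv2.imread('pics/side23.png')[:,:,::-1];crop(im,150,130,190,160,3.8,'pics/d23c.png')"
```

```text
32.85 [0.7056 0.159  0.3142] 0.06611553272150679 force [-0.6637  0.0385  0.0827] yaw -0.5700090867899662 z [ 0.0036  0.001  -1.    ]
```

View pics/wrist23.png

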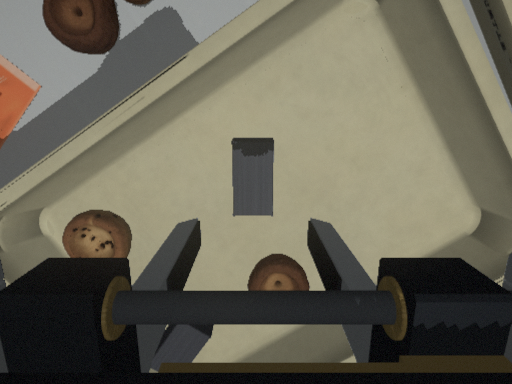

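View pics/s23c.png

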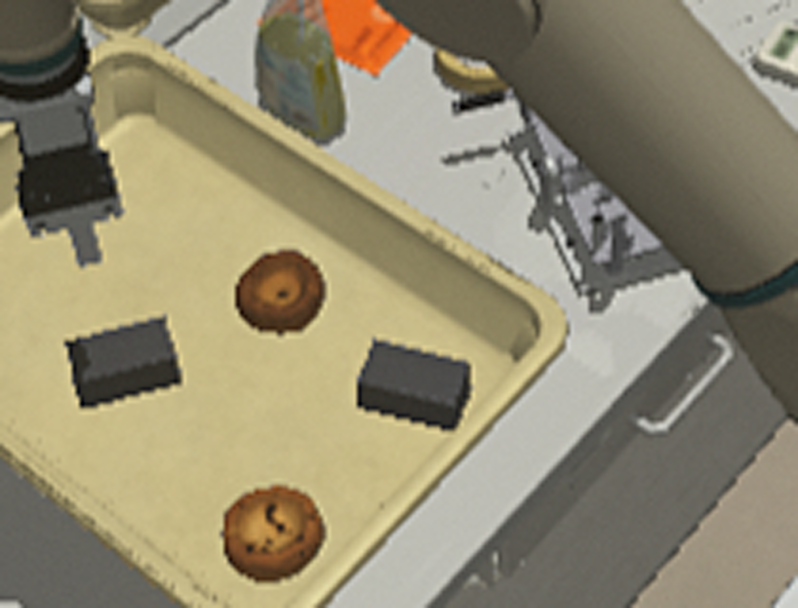

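View pics/d23c.png

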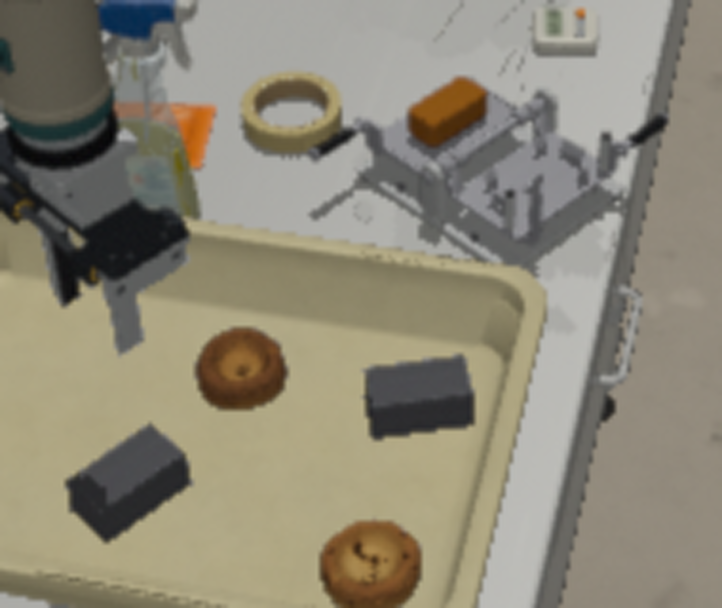

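Tin stands mouth down in the tray (wrist ≈ (253,177)), the cake lies on the far leaf, both leaves are level, and nothing else has moved. One last numeric check on the cake, then I hand in.

```bash
python3 - <<'E'
from h import *
np.set_printoptions(precision=4,suppress=True)
b=get_calibration('side');D=lambda x,y:(150+(x-1.4)/3.8,130+(y-1.4)/3.8)
# cake top-face corners (base up) z=.076
q=np.mean([ray(b,*D(*p),.076) for p in[(410,115),(457,79),(487,93),(440,130)]],0)+[.004,0,0]
H=np.array([.4972,-.2905]);x=np.array([.5403,.8415]);y=np.array([-.8415,.5403])
d=q[:2]-(H-.062*y);print('cake',q,'along',d@x,'across',d@y)
c=dict(np.load('pics/wrist23.npz'));t=np.array([ray(c,*p,.0475) for p in[(233,139),(273,139),(273,215),(233,215)]]);print('tin',t.mean(0),np.linalg.norm(t[1]-t[0]),np.linalg.norm(t[2]-t[1]))
print(robot.observe()['qvel'].round(3) if hasattr(robot.observe()['qvel'],'round') else '')
robot.job_done()
E
```

```text
cake [ 0.5435 -0.3127  0.076 ] along 0.006356462476699877 across 0.011045972301812406
tin [0.7069 0.1602 0.0475] 0.04445862095666376 0.08872591073280328
[-0.     0.008 -0.002  0.002  0.001  0.002  0.   ]
the job is handed in; nothing more can be done
```

The cake is turned out bottom up on the far leaf, and the empty tin stands mouth down in the cream tray. I handed the job in at about 33 s of the 72 s, and no verdict was reported.

- **Nest:** I set the full tin in the nest and let it go. It touched down at the expected height.
- **Closing:** I closed the far leaf over it and pressed to about 30 N, and the hook could be seen over the edge.
- **Turning over:** I swung the pair over and pressed it down to a hard stop at about 31 N. I then brought the near leaf back alone, and the far leaf stayed where it was. I never read the leaf angles directly; I judged each swing from these stops and the pictures.
- **Tin:** I lifted the tin off and stood it in the tray at about (0.707, 0.160).

**Last checks:**
- The final pictures show the cake on the far leaf, both leaves open and level, and the gripper clear of everything.
- The spare tin, both ring cakes, the timer, the tape roll and the bottle look unmoved, though I checked that by eye only.
- The cake measured about 6 mm along and 11 mm across from the plate middle, against limits of 30 and 22 mm. That comes from one coarse side view, so it is only good to several millimetres.
- The fixed cameras disagreed with the wrist camera by about 4 mm in x throughout. I relied on the wrist camera, and the grasps bore it out.
- The tin's visible base measured 44 × 89 mm instead of 47 × 87 mm, which I put down to pixel error.

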